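# Count three fly tins and pour them into the tote

### The arm

A 7-joint arm with a two-finger parallel gripper is mounted at the origin on the work surface. World frame = base frame: x ahead of the robot, y to its left, z up, the work surface at z = 0. Lengths are in mm, angles in degrees, forces in N, time in s.
With the tool pointing down it reaches from about 400 to 900 mm from the base axis. Payload 5.6 kg.
Tool frame: the origin (TCP) lies at the very end of the fingers, on their centre line; the grasp point (between the pads) lies 19 mm behind it (pinch_z is the distance from the TCP to the grasp point, in mm); z points along the fingers, x is the direction in which the jaws open and shut, and the axes are right-handed (so a half turn about z gives the same grasp; the last joint's range is limited). The gripper opens to 92 mm and grips with 3 to 60 N. Pads are 20 mm wide; open, the fingers measure 128 mm over their backs; the gripper's body (75 mm by 189 mm) begins 69 mm behind the grasp point.
Start: joints at [-71.047, 26.786, -0.665, 91.828, 0.344, 61.387, -3.226], TCP at [237.392, 605.107, 214.592] pointing down, gripper open.
Joint ranges: [-144.91, 144.91], [-17.63, 115.5], [-89.93, 88.59], [15.96, 139.68], [-74.01, 254.01], [8.47, 105.57], [-167.45, 167.45]. Speed limits (degrees/s): [147.25, 147.25, 180, 180, 180, 180, 180].

### API

Orientations are given as [roll, pitch, yaw] about the fixed x, y, z axes, in that order (R = Rz(yaw) Ry(pitch) Rx(roll)).
In Python, from rig import * gives the robot as it stands.
- The arm moves only by the tool drive_tool, never from a script. Its argument "rows" is a list of rows, each a list of 3 entries, a list of its own where there are three numbers: the shift along the world's x, y, z each as a share of 12 cm, from -1 to 1, then the turn, a rotation vector about the world's x, y, z each as a share of 90 degrees, from -1 to 1, then the opening, from 0 (shut) to 1 (fully open). In form: [[[tx, ty, tz], [rx, ry, rz], grip], ...]. A call has exactly 5 rows; each row shifts and turns the commanded pose from where the row before left it; what a row does not reach is not made up. A row lasts 1/10 s, in which the tool goes at most 50 mm and 8.59 degrees, less where a joint would pass 70% of its speed; a pose out of reach is approached as far as the arm can. A call with a number of a shift or a turn outside -1 to 1 is refused whole. A call with a gripper value outside its range is refused whole. The fingers move at their own pace and stop on an object; "grip_force" is the grip in N (left out, the last holds). Time passes only in rows, so rows that do not move let the fingers close, or fill a call up. It gives the time, the measured TCP pose, the force and the opening at its end, in the units of the state.
- read_state(): the state, without advancing time (a new reading comes with each control period).
- capture(name): name is "scene" or "top"; returns the picture (480x640x3 uint8, red, green, blue); there is no depth.
- calibration(name): a dict with "intrinsics" (3x3 intrinsics, pixels), "world_from_camera" (4x4, takes a point from camera to world coordinates). Camera axes: x right, y down, z forward; pixel columns grow to the right and rows downward; lengths in mm; the calibration is good to about 2 mm. A picture is of the moment at which its call begins. calibration takes no time and is no camera call.
- job_done(): hands the job in, once; it reports no verdict.
The state is a dict: "time_s": time; "joint_positions": joint angles; "joint_velocities": joint speeds; "joint_efforts": joint torques, N m; "eef_pos": TCP position; "tool_rot": TCP orientation; "ft_force": force on the tool from outside, world axes, zero at the start; "torque": the same for the moment, N m; "grip_width": finger opening in mm.
Only numpy, scipy, OpenCV 4.12 (cv2) and the standard library are available. Lean on these libraries where they do the work, as an engineer would, in place of code of your own. Each camera call takes 0.05 s, during which the arm holds its last target.

### The job

Make up an order of three fly tins: sweep three of the four along the counting tray's lane over its edge into the trough, shut the trough's lid, and then, with the lid shut, tip the trough up by its brass bar until all three have poured into the grey tote, and let it down level again with the lid still shut. Put the one tin left over back flat on the floor of the open aluminium fly box on the turntable, before or after, without disturbing the jar, cork grip, forceps and nut that stand there.

Things in the scene. Friction and masses are not known exactly. Their poses are not given: they have to be found in the camera images.
- tin1_center (a point): pocket fly tin, a closed bright steel box 66 x 40 x 18 mm with a green panel on top, 60 g; this point is its centre; its x axis runs along its 66 mm length, z up. All four tins are alike, and any of them may lie in any place on the lane.
- tin2_center (a point): pocket fly tin, a closed bright steel box 66 x 40 x 18 mm with a green panel on top, 60 g; this point is its centre; its x axis runs along its 66 mm length, z up. All four tins are alike, and any of them may lie in any place on the lane.
- tin3_center (a point): pocket fly tin, a closed bright steel box 66 x 40 x 18 mm with a green panel on top, 60 g; this point is its centre; its x axis runs along its 66 mm length, z up. All four tins are alike, and any of them may lie in any place on the lane.
- tin4_center (a point): pocket fly tin, a closed bright steel box 66 x 40 x 18 mm with a green panel on top, 60 g; this point is its centre; its x axis runs along its 66 mm length, z up. All four tins are alike, and any of them may lie in any place on the lane.
- lane_edge (a point): Middle of the lane's edge over the trough, at deck height, 162 mm above the shelf. Frame of the whole fixed counting tray: y runs along the lane away from the trough, x across it (away from the robot; the tray is turned up to 7 degrees), z up. The lane is a flat aluminium deck 285 mm long, 80 mm wide inside, between lips 6 mm high and 6 mm thick, open at both ends.
- lane_end (a point): Middle of the lane's other end, at deck height; axes as lane_edge. The tins lie in a row on the lane, lengthways across it within 6 degrees, centres 28 to 256 mm from the trough edge. Neighbours may nearly touch, but the tin nearest this end has at least 26 mm free beside it.
- rail_mid (a point): Middle of the fixed steel rail over the lane: round, 12 mm thick, 265 mm long along the lane, right above the lane's middle, axis 105 mm above the deck; held by two posts beyond the lane (75 mm from its middle line, 50 and 255 mm from the trough edge) with arms to the rail. To work on the lane the tool must lean 30 to 45 degrees, its body towards the robot, fingers reaching under the rail.
- trough_in (a point): Centre of the tipping trough's inner floor; moves with the trough. Sheet aluminium trough beside the lane's edge, 160 mm long along the tray's x, 96 mm wide inside, 4 mm walls, 82 mm deep, floor 88 mm below the deck; wall by the lane ends 6 mm below the deck; near end closed, far end (+x) open as a spout.
- trough_bar (a point): Centre of the trough's brass lifting bar: round, 12 mm thick, 90 mm long along y, held by an arm at each end 45 mm out from the trough's near (robot side) end wall, about 75 mm of it free; to be pinched from above across x. When level it is 27 mm below the deck, 205 mm nearer than the pivot and 65 mm above it.
- trough (a joint): Tilt of the trough in rad: 0 = level, at most 1.0; grows as the bar is lifted. The pivot is parallel to the tray's y at the trough's far lower edge (in the frame of lane_edge x = +60 mm, z = -92 mm). It weighs about 0.7 kg with lid and tins and falls back if let go. Tins may need up to 0.97 rad to slide out.
- lid_hinge (a point): Middle of the lid's hinge line, which runs along x along the top of the trough's outer wall (away from the lane), level with the deck; turns with the lid: y points from the hinge to the free edge. The lid is a dark wooden panel 158 mm long (x), 102 mm wide (y), 4 mm thick (upward when shut), with a brass tab 40 mm long and 10 mm high at the middle of the free edge.
- lid (a joint): Lid angle in rad: 0 = shut flat over the trough, 1.57 = upright, starts at 1.75 to 2.15, at most 2.25 (leaning away from the lane). Its hinge is stiff (0.07 N m): it stays where it is left and must be pushed down fully.
- tote_in (a point): Centre of the inner floor of the open grey plastic packing tote, fixed in front of the spout: 145 mm (x) by 130 mm (y) inside, floor 4 mm above the shelf; walls reach 82 mm above the shelf, that at the spout 48 mm.
- flybox_in (a point): Centre of the inner floor of the open aluminium fly box, fixed on the teak turntable (which is braked and does not turn): 120 x 120 mm inside, walls 4 mm thick, 32 mm high above this floor. The floor is 34 mm above the shelf. Its axes turn with the turntable (x points to where jar and cork stand).
- jar_center (a point): Closed smoky grey glass jar, 50 mm wide, 84 mm high, standing on the turntable (its top face is 30 mm above the shelf; 260 mm across); this is its centre. Leave alone.
- cork_center (a point): Cork rod grip section standing upright on the turntable, 32 mm wide, 70 mm high; its centre. Leave alone.
- forceps_center (a point): Chrome forceps lying on the turntable, 130 mm long, 6 mm high; centre of the shanks. Leave alone.
- nut_center (a point): Brass reel-seat nut lying on the turntable, 32 mm wide, 16 mm high; its centre. Leave alone.
Not all that is in view belongs to the job. What is shaped like the part that bears tin2_center but blue is not meant. What is shaped like the part that bears tin4_center but red is not meant.

How it is judged (in metres and radians):
On the way, in this order (a step that is already met when the one before it is completed fails the run):
1. exactly three tins are in the level trough and its lid is shut over them ((((x of tin2_center in the frame of trough_in between -0.085 and 0.085 m and y of tin2_center in the frame of trough_in between -0.052 and 0.052 m and z of tin2_center in the frame of trough_in between -0.005 and 0.092 m) and (x of tin3_center in the frame of trough_in between -0.085 and 0.085 m and y of tin3_center in the frame of trough_in between -0.052 and 0.052 m and z of tin3_center in the frame of trough_in between -0.005 and 0.092 m) and (x of tin4_center in the frame of trough_in between -0.085 and 0.085 m and y of tin4_center in the frame of trough_in between -0.052 and 0.052 m and z of tin4_center in the frame of trough_in between -0.005 and 0.092 m) and not (x of tin1_center in the frame of trough_in between -0.085 and 0.085 m and y of tin1_center in the frame of trough_in between -0.052 and 0.052 m and z of tin1_center in the frame of trough_in between -0.005 and 0.092 m)) or ((x of tin1_center in the frame of trough_in between -0.085 and 0.085 m and y of tin1_center in the frame of trough_in between -0.052 and 0.052 m and z of tin1_center in the frame of trough_in between -0.005 and 0.092 m) and (x of tin3_center in the frame of trough_in between -0.085 and 0.085 m and y of tin3_center in the frame of trough_in between -0.052 and 0.052 m and z of tin3_center in the frame of trough_in between -0.005 and 0.092 m) and (x of tin4_center in the frame of trough_in between -0.085 and 0.085 m and y of tin4_center in the frame of trough_in between -0.052 and 0.052 m and z of tin4_center in the frame of trough_in between -0.005 and 0.092 m) and not (x of tin2_center in the frame of trough_in between -0.085 and 0.085 m and y of tin2_center in the frame of trough_in between -0.052 and 0.052 m and z of tin2_center in the frame of trough_in between -0.005 and 0.092 m)) or ((x of tin1_center in the frame of trough_in between -0.085 and 0.085 m and y of tin1_center in the frame of trough_in between -0.052 and 0.052 m and z of tin1_center in the frame of trough_in between -0.005 and 0.092 m) and (x of tin2_center in the frame of trough_in between -0.085 and 0.085 m and y of tin2_center in the frame of trough_in between -0.052 and 0.052 m and z of tin2_center in the frame of trough_in between -0.005 and 0.092 m) and (x of tin4_center in the frame of trough_in between -0.085 and 0.085 m and y of tin4_center in the frame of trough_in between -0.052 and 0.052 m and z of tin4_center in the frame of trough_in between -0.005 and 0.092 m) and not (x of tin3_center in the frame of trough_in between -0.085 and 0.085 m and y of tin3_center in the frame of trough_in between -0.052 and 0.052 m and z of tin3_center in the frame of trough_in between -0.005 and 0.092 m)) or ((x of tin1_center in the frame of trough_in between -0.085 and 0.085 m and y of tin1_center in the frame of trough_in between -0.052 and 0.052 m and z of tin1_center in the frame of trough_in between -0.005 and 0.092 m) and (x of tin2_center in the frame of trough_in between -0.085 and 0.085 m and y of tin2_center in the frame of trough_in between -0.052 and 0.052 m and z of tin2_center in the frame of trough_in between -0.005 and 0.092 m) and (x of tin3_center in the frame of trough_in between -0.085 and 0.085 m and y of tin3_center in the frame of trough_in between -0.052 and 0.052 m and z of tin3_center in the frame of trough_in between -0.005 and 0.092 m) and not (x of tin4_center in the frame of trough_in between -0.085 and 0.085 m and y of tin4_center in the frame of trough_in between -0.052 and 0.052 m and z of tin4_center in the frame of trough_in between -0.005 and 0.092 m))) and value of joint lid below 0.07 rad and value of joint trough below 0.1 rad), for 0.2 s.
2. the trough is tipped up by more than 0.3 rad with the lid shut (value of joint trough above 0.3 rad and value of joint lid below 0.1 rad), for 0.1 s.
At the end, for the whole second after the job is handed in: Three tins lie inside the grey tote (centres within its walls and below its rim), the fourth lies flat (within 0.15 rad) on the fly box's floor, the trough is level (below 0.07 rad) and its lid shut (below 0.07 rad) ((((x of tin2_center in the frame of tote_in between -0.075 and 0.075 m and y of tin2_center in the frame of tote_in between -0.068 and 0.068 m and z of tin2_center in the frame of tote_in between -0.005 and 0.078 m) and (x of tin3_center in the frame of tote_in between -0.075 and 0.075 m and y of tin3_center in the frame of tote_in between -0.068 and 0.068 m and z of tin3_center in the frame of tote_in between -0.005 and 0.078 m) and (x of tin4_center in the frame of tote_in between -0.075 and 0.075 m and y of tin4_center in the frame of tote_in between -0.068 and 0.068 m and z of tin4_center in the frame of tote_in between -0.005 and 0.078 m) and (x of tin1_center in the frame of flybox_in between -0.06 and 0.06 m and y of tin1_center in the frame of flybox_in between -0.06 and 0.06 m and z of tin1_center in the frame of flybox_in between -0.005 and 0.016 m and angle between tin1_center's own z axis and vertical below 0.15 rad)) or ((x of tin1_center in the frame of tote_in between -0.075 and 0.075 m and y of tin1_center in the frame of tote_in between -0.068 and 0.068 m and z of tin1_center in the frame of tote_in between -0.005 and 0.078 m) and (x of tin3_center in the frame of tote_in between -0.075 and 0.075 m and y of tin3_center in the frame of tote_in between -0.068 and 0.068 m and z of tin3_center in the frame of tote_in between -0.005 and 0.078 m) and (x of tin4_center in the frame of tote_in between -0.075 and 0.075 m and y of tin4_center in the frame of tote_in between -0.068 and 0.068 m and z of tin4_center in the frame of tote_in between -0.005 and 0.078 m) and (x of tin2_center in the frame of flybox_in between -0.06 and 0.06 m and y of tin2_center in the frame of flybox_in between -0.06 and 0.06 m and z of tin2_center in the frame of flybox_in between -0.005 and 0.016 m and angle between tin2_center's own z axis and vertical below 0.15 rad)) or ((x of tin1_center in the frame of tote_in between -0.075 and 0.075 m and y of tin1_center in the frame of tote_in between -0.068 and 0.068 m and z of tin1_center in the frame of tote_in between -0.005 and 0.078 m) and (x of tin2_center in the frame of tote_in between -0.075 and 0.075 m and y of tin2_center in the frame of tote_in between -0.068 and 0.068 m and z of tin2_center in the frame of tote_in between -0.005 and 0.078 m) and (x of tin4_center in the frame of tote_in between -0.075 and 0.075 m and y of tin4_center in the frame of tote_in between -0.068 and 0.068 m and z of tin4_center in the frame of tote_in between -0.005 and 0.078 m) and (x of tin3_center in the frame of flybox_in between -0.06 and 0.06 m and y of tin3_center in the frame of flybox_in between -0.06 and 0.06 m and z of tin3_center in the frame of flybox_in between -0.005 and 0.016 m and angle between tin3_center's own z axis and vertical below 0.15 rad)) or ((x of tin1_center in the frame of tote_in between -0.075 and 0.075 m and y of tin1_center in the frame of tote_in between -0.068 and 0.068 m and z of tin1_center in the frame of tote_in between -0.005 and 0.078 m) and (x of tin2_center in the frame of tote_in between -0.075 and 0.075 m and y of tin2_center in the frame of tote_in between -0.068 and 0.068 m and z of tin2_center in the frame of tote_in between -0.005 and 0.078 m) and (x of tin3_center in the frame of tote_in between -0.075 and 0.075 m and y of tin3_center in the frame of tote_in between -0.068 and 0.068 m and z of tin3_center in the frame of tote_in between -0.005 and 0.078 m) and (x of tin4_center in the frame of flybox_in between -0.06 and 0.06 m and y of tin4_center in the frame of flybox_in between -0.06 and 0.06 m and z of tin4_center in the frame of flybox_in between -0.005 and 0.016 m and angle between tin4_center's own z axis and vertical below 0.15 rad))) and value of joint each of trough, lid below 0.07 rad); the robot touches nothing.
It fails at once if a tin is carried in over the trough (centre over it and more than 65 mm above the deck) instead of being swept over the edge ((x of tin1_center in the frame of trough_in between -0.08 and 0.08 m and y of tin1_center in the frame of trough_in between -0.05 and 0.05 m and z of tin1_center in the frame of trough_in between 0.153 and 0.4 m) or (x of tin2_center in the frame of trough_in between -0.08 and 0.08 m and y of tin2_center in the frame of trough_in between -0.05 and 0.05 m and z of tin2_center in the frame of trough_in between 0.153 and 0.4 m) or (x of tin3_center in the frame of trough_in between -0.08 and 0.08 m and y of tin3_center in the frame of trough_in between -0.05 and 0.05 m and z of tin3_center in the frame of trough_in between 0.153 and 0.4 m) or (x of tin4_center in the frame of trough_in between -0.08 and 0.08 m and y of tin4_center in the frame of trough_in between -0.05 and 0.05 m and z of tin4_center in the frame of trough_in between 0.153 and 0.4 m)).
It fails at once if jar, cork grip, forceps or nut is shifted by more than 20 mm, or the jar or cork is tipped over (distance of any of jar_center, cork_center, forceps_center, nut_center from where it was at the start of the episode above 0.02 m or angle between any of jar_center, cork_center's own z axis and vertical above 0.5 rad).
It fails at once if the trough is tipped (over 0.15 rad) with the lid open (over 0.3 rad) (value of joint trough above 0.15 rad and value of joint lid above 0.3 rad).
It also fails if it takes over 72 s, if anything falls off the work surface, if the arm or the gripper's body presses on something with over 40 N, if the wrist force passes 120 N, or if a joint passes its speed limit or range.

## Working session

There is one attempt and no reset: what is moved stays moved. The work goes in short steps, Python scripts to look and compute and a tool call to move; the robot and the scene stay as the last step left them, time stands still between calls to the robot, and variables do not carry over. Pictures are saved under pics/ and viewed, and the job is handed in when it is done.

Besides the shell and the picture viewer there is one more tool, called after "Emit:" as name([rows], argument=value, ...), one row to a line, values as JSON. drive_tool: Moves the arm, as the interface text tells. Shift numbers are shares of 12 cm and turn numbers shares of 90 degrees, none past 1 either way. Its arguments: {"type":"object","properties":{"rows":{"type":"array"},"grip_force":{"type":"number"}},"required":["rows"]}

```bash
ls; mkdir -p pics
python3 - <<'E'
from rig import *
import cv2
s=read_state();print(s)
for n in("scene","top"):
    cv2.imwrite(f"pics/{n}0.png",capture(n)[:,:,::-1]);c=calibration(n);print(n,c)
E
```

```text
pics
{'time_s': 0.0, 'joint_positions': array([-71.04584326,  26.83449803,  -0.66618514,  91.88077416,
         0.34391654,  61.38608414,  -3.22746121]), 'joint_velocities': array([-0.0358565 ,  0.03851154,  0.11781037,  0.00145875, -0.06698599,
        0.03447522,  0.0063684 ]), 'joint_efforts': array([ 5.59453892e-04, -5.20563519e+01, -1.20001385e-02, -2.43756294e+01,
       -5.65089157e-02,  1.72035891e-02,  1.99014935e-04]), 'eef_pos': array([237.19870256, 604.55114259, 213.65842785]), 'tool_rot': array([1.79993501e+02, 9.91553993e-02, 6.85780558e+01]), 'ft_force': array([-0.20881811, -0.45656177,  0.16770234]), 'torque': array([-0.02335727,  0.02188775,  0.03136712]), 'grip_width': 92.05756530963937}
scene {'intrinsics': array([[492.30926078,   0.        , 319.26278639],
       [  0.        , 492.30926078, 238.52702882],
       [  0.        ,   0.        ,   1.        ]]), 'world_from_camera': array([[-1.14550056e-01,  8.42636009e-01, -5.26158571e-01,
         1.13424875e+03],
       [ 9.93387998e-01,  1.01240964e-01, -5.41345722e-02,
         1.39235170e+02],
       [ 7.65306082e-03, -5.28880728e-01, -8.48661656e-01,
         9.65708492e+02],
       [ 0.00000000e+00,  0.00000000e+00,  0.00000000e+00,
         1.00000000e+00]])}
top {'intrinsics': array([[470.02193734,   0.        , 318.11925244],
       [  0.        , 470.02193734, 238.93400016],
       [  0.        ,   0.        ,   1.        ]]), 'world_from_camera': array([[ 2.54335202e-03, -9.87057359e-01,  1.60347438e-01,
         4.43228587e+02],
       [-9.99877418e-01, -3.28768082e-05,  1.56571816e-02,
         8.90982672e+01],
       [-1.54492646e-02, -1.60367604e-01, -9.86936448e-01,
         1.18662119e+03],
       [ 0.00000000e+00,  0.00000000e+00,  0.00000000e+00,
         1.00000000e+00]])}
```

View pics/scene0.png

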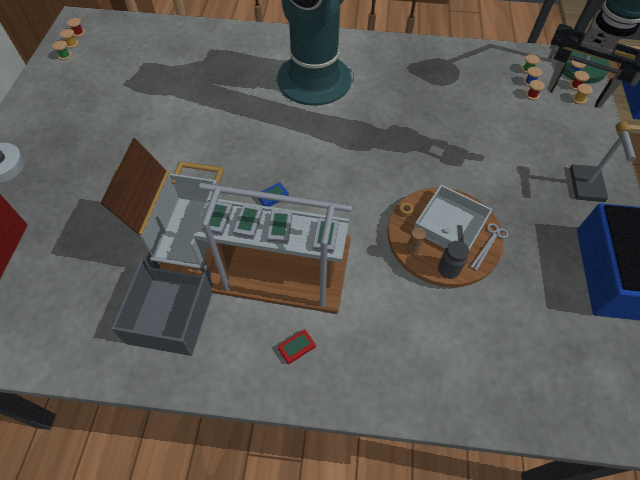

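View pics/top0.png

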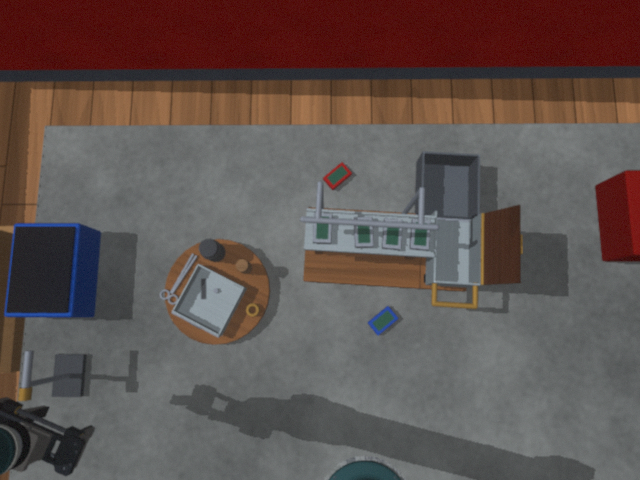

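```bash
cat > h.py <<'E'
import numpy as np, cv2
from rig import *
def ray(n,u,v,z):
    c=calibration(n);T=c["world_from_camera"];d=T[:3,:3]@np.linalg.inv(c["intrinsics"])@[u,v,1];o=T[:3,3]
    return o+d*(z-o[2])/d[2]
def proj(n,p):
    c=calibration(n);T=np.linalg.inv(c["world_from_camera"]);q=T[:3,:3]@np.array(p)+T[:3,3];q=c["intrinsics"]@q
    return q[:2]/q[2]
def crop(src,dst,x0,y0,x1,y1,k):
    im=cv2.imread(src)[y0:y1,x0:x1];cv2.imwrite(dst,cv2.resize(im,None,fx=k,fy=k,interpolation=cv2.INTER_CUBIC))
def snap(n,f):
    cv2.imwrite(f,capture(n)[:,:,::-1])
E
python3 - <<'E'
from h import *
crop("pics/top0.png","pics/t0c.png",290,140,530,315,3.33)
crop("pics/scene0.png","pics/s0c.png",95,130,355,310,3)
crop("pics/top0.png","pics/t0d.png",155,225,285,350,4.5)
E
```

```text
(no output)
```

View pics/t0c.png

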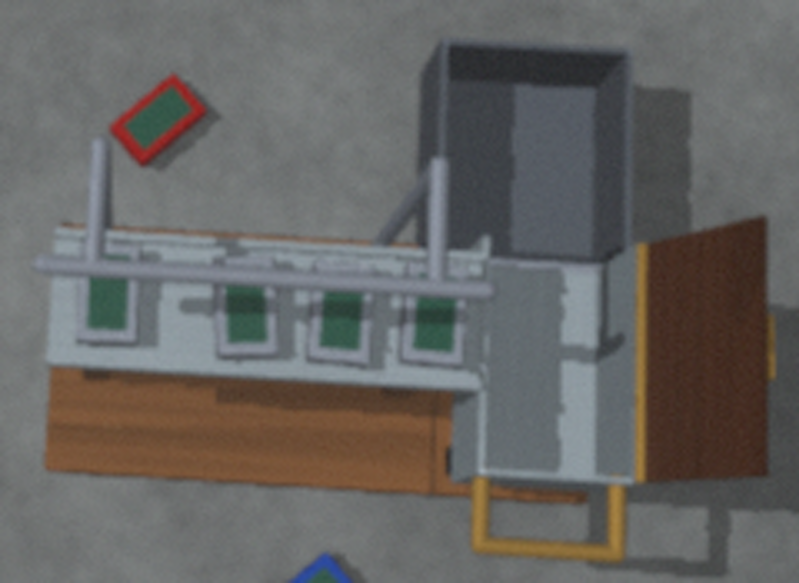

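View pics/s0c.png

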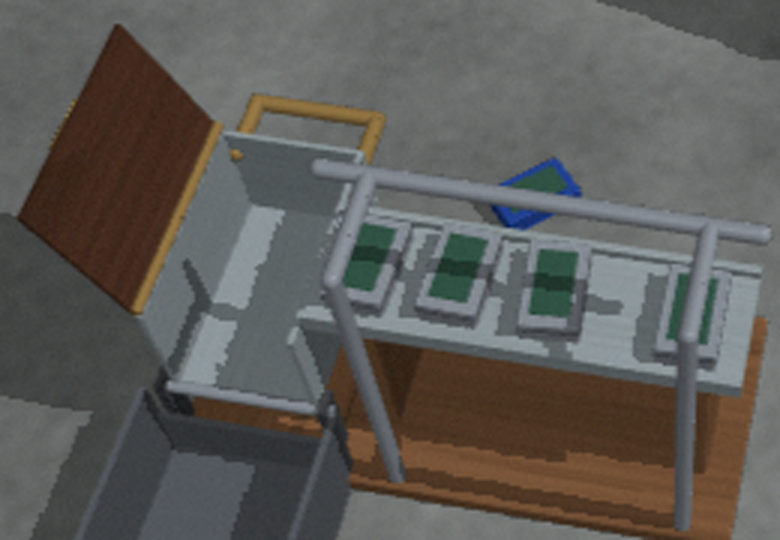

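View pics/t0d.png

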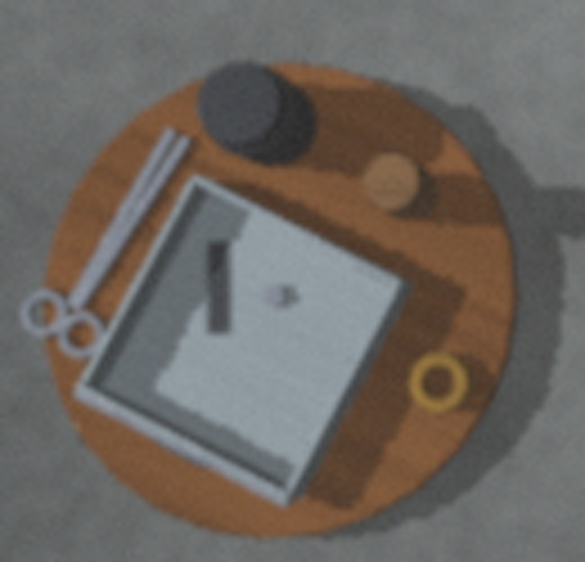

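Run:
```python
from h import *
f=lambda x,y:(x/3.333+290,y/3.333+140)
def g(l,x,y,z): print(l,ray("top",*f(x,y),z).round(1))
g("nearlip end",50,366,168);g("nearlip edge",479,388,168);g("farlip end",55,229,168);g("farlip edge",488,238,168)
g("rail endL",36,264,267);g("rail endR",493,291,267)
g("bar mid",548,551,135);g("barL",475,551,135);g("barR",622,557,135)
g("hinge near",637,482,162);g("hinge far",640,246,162)
g("lane wall top near",483,475,156)
g("tote TL",445,42,82);g("tote TR",630,50,82);g("toteBR",630,255,48)
# tins
im=cv2.imread("pics/top0.png");hsv=cv2.cvtColor(im,cv2.COLOR_BGR2HSV)
m=cv2.inRange(hsv,(50,60,30),(90,255,255))
n,lab,st,ce=cv2.connectedComponentsWithStats(m)
for i in range(1,n):
    if st[i][4]>20:print(st[i],ce[i],ray("top",*ce[i],180).round(1))
e=lambda x,y:(x/4.5+155,y/4.5+225)
for l,x,y,z in[("fbL",80,392,66),("fbT",197,176,66),("fbR",408,284,66),("fbB",290,505,66),("jar",240,104,114),("cork",391,182,100),("nut",438,382,46),("strip t",219,240,34),("strip b",219,333,34),("fly",280,296,34)]:
    print(l,ray("top",*e(x,y),z).round(1))
```

```text
nearlip end [584.6 133.9 168. ]
nearlip edge [ 570.2 -146.2  168. ]
farlip end [676.7 131.2 168. ]
farlip edge [ 670.3 -155.8  168. ]
rail endL [632.6 138.4 267. ]
rail endR [ 616.  -133.8  267. ]
bar mid [ 465.7 -195.4  135. ]
barL [ 465.6 -147.2  135. ]
barR [ 461.9 -243.9  135. ]
hinge near [ 509.6 -247.5  162. ]
hinge far [ 666.1 -257.7  162. ]
lane wall top near [ 514.4 -149.5  156. ]
tote TL [ 836.6 -150.6   82. ]
tote TR [ 830.1 -285.3   82. ]
toteBR [ 684.1 -288.6   48. ]
[329 167  17  17 135] [336.94814815 174.85925926] [750.7  63.7 180. ]
[317 224  11  15 156] [321.96794872 230.6474359 ] [625.   96.7 180. ]
[358 226  12  17 171] [363.46783626 233.8128655 ] [618.    6.7 180. ]
[386 228  13  17 181] [392.07734807 235.79558011] [613.7 -55.2 180. ]
[414 230  13  15 166] [420.09638554 236.95783133] [ 611.1 -115.6  180. ]
[374 312  19  18 168] [382.73809524 320.28571429] [433.2 -31.5 180. ]
fbL [449.8 450.5  66. ]
fbT [564.  393.7  66. ]
fbR [506.7 279.1  66. ]
fbB [391.9 337.6  66. ]
jar [596.  360.1 114. ]
cork [557.3 283.6 100. ]
nut [455.6 265.   46. ]
strip t [532.3 388.8  34. ]
strip b [481.8 386.7  34. ]
fly [501.9 354.2  34. ]
```

Run:
```python
from h import *
crop("pics/scene0.png","pics/s0d.png",380,175,520,295,5.5)
```

```text
(no output)
```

View pics/s0d.png

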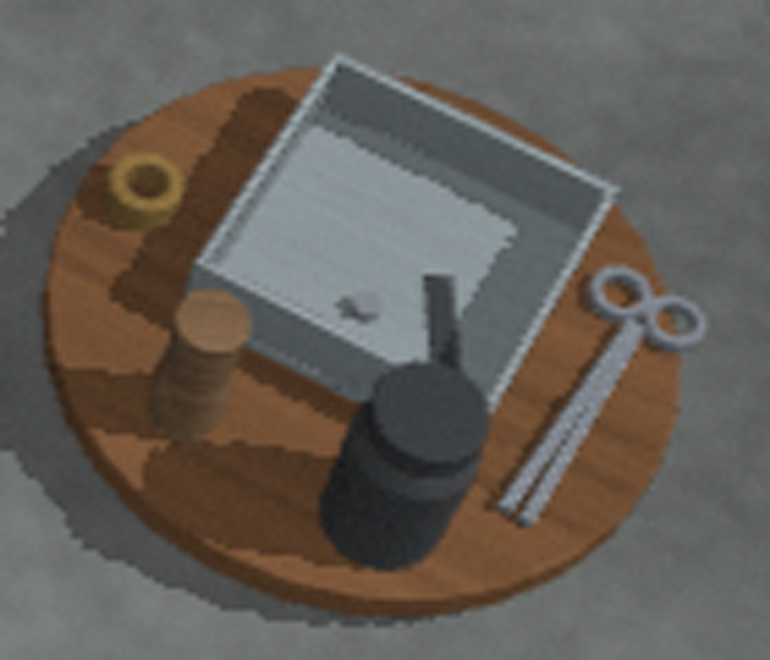

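Run:
```python
from h import *
f=lambda x,y:(x/3.333+290,y/3.333+140)
k=lambda x,y:(x/3+95,y/3+130)
e=lambda x,y:(x/5.5+380,y/5.5+175)
for l,x,y in[("tin1 near",107,340),("tin2 near",245,355),("tin3",338,360),("tin4",431,364)]: print(l,ray("top",*f(x,y),180).round(1))
for x,y in [(672,264),(728,270),(717,358),(655,350)]: print("tin1 scene",ray("scene",*k(x,y),180).round(1))
for x,y in [(540,238),(590,243),(578,328),(519,320)]: print("tin2 scene",ray("scene",*k(x,y),180).round(1))
print("hinge scene",ray("scene",*k(220,126),162).round(1),ray("scene",*k(137,310),162).round(1))
print("bar scene",ray("scene",*k(255,98),135).round(1),ray("scene",*k(383,116),135).round(1))
print("rail scene",ray("scene",*k(315,168),267).round(1),ray("scene",*k(768,234),267).round(1))
print("lane end scene near lip",ray("scene",*k(762,267),168).round(1),"far",ray("scene",*k(742,382),168).round(1))
print("strip",ray("scene",*e(438,275),34).round(1),"fly",ray("scene",*e(360,307),34).round(1))
for x,y in[(338,56),(618,190),(490,412),(200,265)]:print("fb",ray("scene",*e(x,y),66).round(1))
# lid free edge from both views
print("lid top free near/far by top ray z=255",ray("top",*f(768,475),255).round(1),ray("top",*f(768,217),255).round(1))
print("lid scene z=255",ray("scene",*k(118,25),255).round(1),ray("scene",*k(20,217),255).round(1))
```

```text
tin1 near [600.   96.4 180. ]
tin2 near [590.2   6.9 180. ]
tin3 [586.9 -53.2 180. ]
tin4 [ 584.3 -113.1  180. ]
tin1 scene [600.8  83.3 180. ]
tin1 scene [601.1 119.5 180. ]
tin1 scene [667.3 119.  180. ]
tin1 scene [666.2  80.2 180. ]
tin2 scene [590.7  -4.3 180. ]
tin2 scene [590.8  28.5 180. ]
tin2 scene [656.   30.4 180. ]
tin2 scene [654.5  -7.2 180. ]
hinge scene [ 510.6 -244.7  162. ] [ 665.3 -255.6  162. ]
bar scene [ 460.9 -239.5  135. ] [ 466.3 -143.1  135. ]
rail scene [ 616.6 -129.6  267. ] [632.3 142.3 267. ]
lane end scene near lip [588. 141. 168.] far [675.6 135.8 168. ]
strip [482.5 392.7  34. ] fly [502.3 360.3  34. ]
fb [398.1 346.   66. ]
fb [454.  458.5  66. ]
fb [566.8 401.8  66. ]
fb [511.4 289.4  66. ]
lid top free near/far by top ray z=255 [ 507.8 -294.   255. ] [ 663.8 -304.3  255. ]
lid scene z=255 [ 508.8 -288.7  255. ] [ 664.5 -298.3  255. ]
```

Emit:
drive_tool([
  [[0,-0.2,0.1],[0,0,0.04],1],
  [[0,-0.35,0.1],[0,0,0.04],1],
  [[0,-0.4,0.1],[0,0,0.04],1],
  [[0,-0.4,0.1],[0,0,0.04],1],
  [[0,-0.4,0.05],[0,0,0.04],0.75],
], grip_force=25)

```text
time_s: 0.6
eef_pos: [237.3, 393.4, 269.0]
tool_rot: [180.0, -0.0, 86.7]
ft_force: [1.4, 1.1, 0.3]
grip_width: 85.6
```

Emit:
drive_tool([
  [[0.2,-0.3,0],[-0.005,-0.0888,0],0.75],
  [[0.28,-0.3,0],[-0.005,-0.0888,0],0.75],
  [[0.28,-0.3,0],[-0.005,-0.0888,0],0.75],
  [[0.28,-0.3,0],[-0.005,-0.0888,0],0.75],
  [[0.28,-0.3,0],[-0.005,-0.0888,0],0.72],
])

```text
time_s: 1.1
eef_pos: [392.8, 217.8, 269.0]
tool_rot: [140.6, -0.2, 86.6]
ft_force: [1.7, -0.7, -0.0]
grip_width: 66.0
```

Emit:
drive_tool([
  [[0.28,-0.2,-0.05],[0,0,0],0.72],
  [[0.28,-0.2,-0.1],[0,0,0],0.72],
  [[0.28,-0.2,-0.15],[0,0,0],0.72],
  [[0.28,-0.2,-0.15],[0,0,0],0.72],
  [[0.25,-0.19,-0.12],[0,0,0],0.72],
])

```text
time_s: 1.6
eef_pos: [557.5, 98.8, 199.3]
tool_rot: [141.0, -0.1, 86.5]
ft_force: [1.0, 0.7, -0.0]
grip_width: 65.9
```

Emit:
drive_tool([
  [[0.15,0,-0.03],[0,0,0],0.72],
  [[0.17,0,-0.03],[0,0,0],0.72],
  [[0.17,0,-0.03],[0,0,0],0.72],
  [[0.17,0,-0.03],[0,0,0],0.72],
  [[0,0,0],[0,0,0],0.72],
])

```text
time_s: 2.1
eef_pos: [637.5, 99.9, 185.3]
tool_rot: [140.9, -0.1, 86.5]
ft_force: [0.1, -0.8, 0.1]
grip_width: 66.1
```

Run:
```python
from h import *
snap("scene","pics/s1.png");snap("top","pics/t1.png")
crop("pics/scene1.png" if 0 else "pics/s1.png","pics/s1c.png",220,150,400,290,4.4)
crop("pics/t1.png","pics/t1c.png",250,190,400,300,5)
s=read_state();print(s["eef_pos"],s["joint_positions"])
```

```text
[635.34000266  99.89653196 185.10495613] [-32.63094838  15.78496255  15.59188707 125.76248949  76.26737231
  10.00387254  -5.36745989]
```

View pics/s1c.png

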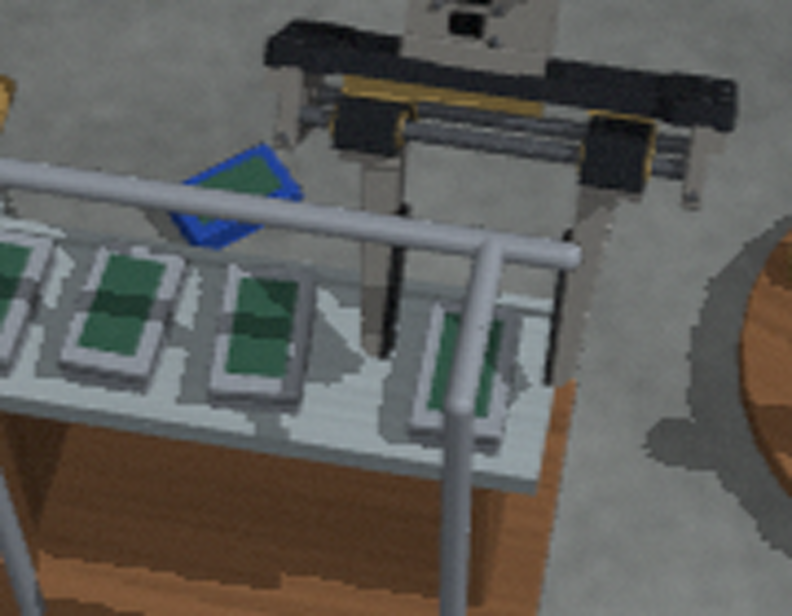

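View pics/t1c.png

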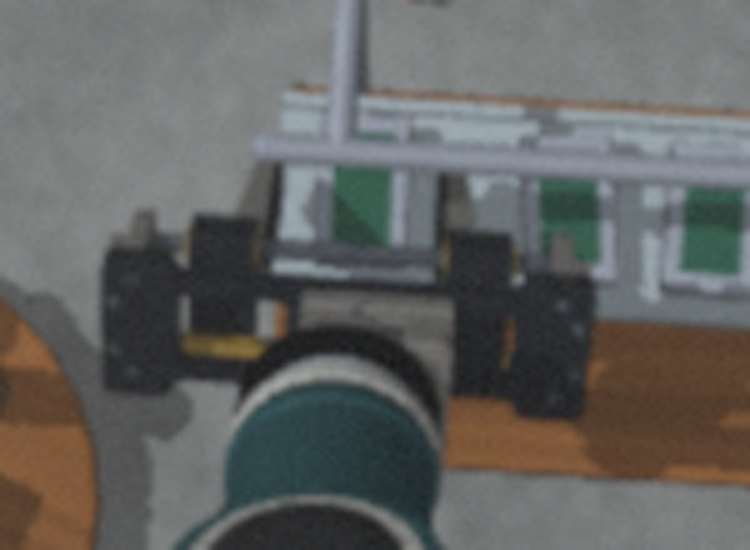

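Emit:
drive_tool([
  [[0.02,0,-0.04],[0,0,0],0.72],
  [[0.02,0,-0.04],[0,0,0],0.72],
  [[0,0,-0.03],[0,0,0],0.72],
  [[0,0,0],[0,0,0],0.6],
  [[0,0,0],[0,0,0],0.4],
])

```text
time_s: 2.7
eef_pos: [640.0, 100.5, 172.7]
tool_rot: [140.9, -0.1, 86.5]
ft_force: [-0.5, -0.7, -0.3]
grip_width: 52.3
```

Run:
```python
from h import *
s=read_state();print(s["eef_pos"],s["tool_rot"],s["joint_positions"],s["grip_width"],s["ft_force"])
```

```text
[640.02859266 100.51024386 172.74799291] [ 1.40911479e+02 -1.00840589e-01  8.65403049e+01] [-31.57499712  17.50996703  14.69539548 125.62787091  85.67596538
   9.50775093 -14.94114022] 52.26468561192388 [-0.47430515 -0.71807142 -0.31289651]
```

Emit:
drive_tool([
  [[0,0,-0.015],[0,0,0],0.4],
  [[0,0,0],[0,0,0],0.3],
  [[0,0,0],[0,0,0],0.2],
  [[0,0,0],[0,0,0],0.2],
  [[0,0,0],[0,0,0],0.2],
], grip_force=35)

```text
time_s: 3.2
eef_pos: [640.7, 100.4, 170.9]
tool_rot: [140.9, -0.1, 86.5]
ft_force: [-1.4, -0.6, 1.5]
grip_width: 39.6
```

Emit:
drive_tool([
  [[-0.02,0,0.03],[0,0,0],0.2],
  [[-0.04,0,0.06],[0,0,0],0.2],
  [[-0.1,0,0.03],[0,0,0],0.2],
  [[-0.2,0,0.01],[0,0,0],0.2],
  [[-0.3,0,0.02],[0,0,0],0.2],
])

```text
time_s: 3.7
eef_pos: [561.1, 100.1, 188.8]
tool_rot: [140.9, -0.1, 86.5]
ft_force: [-0.5, 0.3, -0.0]
grip_width: 39.5
```

Run:
```python
from h import *
snap("scene","pics/s2.png")
crop("pics/s2.png","pics/s2c.png",220,120,400,260,4.4)
s=read_state();print(s["eef_pos"],s["joint_positions"],s["ft_force"],s["grip_width"])
```

```text
[554.94573385  99.96287513 186.97955373] [-35.10335039   8.41141598  13.06311245 134.88795883  85.35765655
  14.17472903 -16.86395452] [-5.92143421 -0.03497238 -3.16877195] 39.86896670392697
```

View pics/s2c.png

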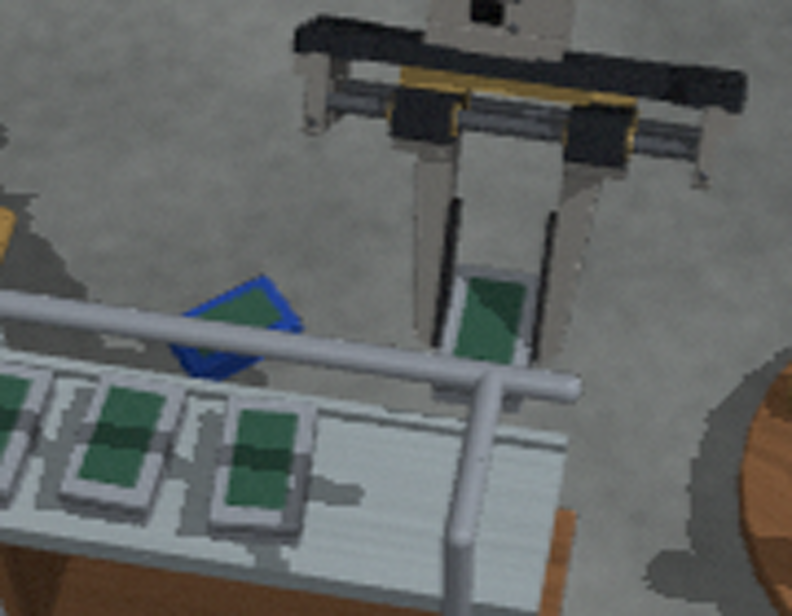

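Run:
```python
from h import *
snap("top","pics/t2.png")
a=cv2.imread("pics/t2.png")[220:350,150:290];b=cv2.imread("pics/s2.png")[165:295,370:520]
a=cv2.resize(a,None,fx=2.8,fy=2.8,interpolation=cv2.INTER_CUBIC);b=cv2.resize(b,None,fx=2.6,fy=2.6,interpolation=cv2.INTER_CUBIC)
h=min(a.shape[0],b.shape[0]);cv2.imwrite("pics/ab.png",np.hstack([a[:h],b[:h]]))
```

```text
(no output)
```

View pics/ab.png

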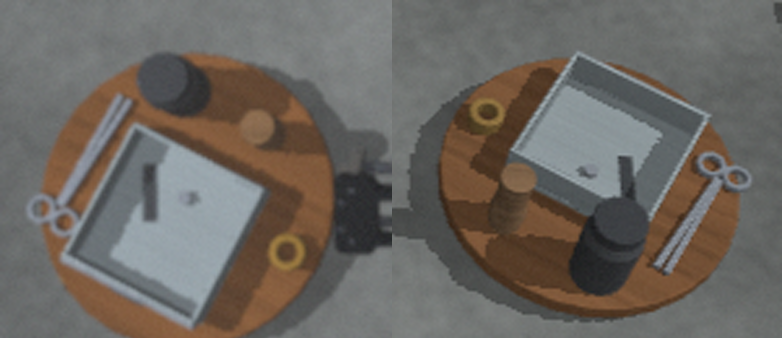

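Emit:
drive_tool([
  [[-0.1,0.2,0.08],[0,0,0.02],0.2],
  [[-0.1,0.35,0.08],[0,0,0.06],0.2],
  [[-0.1,0.38,0.05],[0,0,0.085],0.2],
  [[-0.1,0.38,0],[0,0,0.085],0.2],
  [[-0.1,0.3,0],[0,0,0.085],0.2],
])

```text
time_s: 4.3
eef_pos: [501.3, 292.8, 214.2]
tool_rot: [140.9, -0.1, 115.9]
ft_force: [-0.5, -0.1, -1.4]
grip_width: 39.9
```

Run:
```python
from h import *
s=read_state();print(s["eef_pos"],s["tool_rot"],s["joint_positions"],s["ft_force"],s["grip_width"])
```

```text
[501.25696085 292.7943172  214.15387997] [ 1.40876022e+02 -5.05579876e-02  1.15945375e+02] [-31.00148428   6.77953808  -7.16978257 131.63391654  69.76171263
   8.81832237  11.45750081] [-0.45258946 -0.12422325 -1.38080498] 39.85100636754885
```

Emit:
drive_tool([
  [[-0.06,0.12,-0.05],[0,0,0.06],0.2],
  [[-0.06,0.12,-0.1],[0,0,0.06],0.2],
  [[-0.06,0.12,-0.1],[0,0,0.06],0.2],
  [[-0.06,0.12,-0.1],[0,0,0.06],0.2],
  [[-0.06,0.12,-0.1],[0,0,0.06],0.2],
])

```text
time_s: 4.8
eef_pos: [475.5, 341.0, 163.1]
tool_rot: [141.5, 0.6, 136.8]
ft_force: [-0.2, -0.5, -1.1]
grip_width: 39.2
```

Run:
```python
from h import *
s=read_state();print(s["eef_pos"],s["tool_rot"],s["joint_positions"],s["ft_force"],s["grip_width"])
snap("scene","pics/s3.png");snap("top","pics/t3.png")
a=cv2.imread("pics/t3.png")[220:360,140:290];b=cv2.imread("pics/s3.png")[155:295,370:520]
a=cv2.resize(a,None,fx=2.6,fy=2.6,interpolation=cv2.INTER_CUBIC);b=cv2.resize(b,None,fx=2.6,fy=2.6,interpolation=cv2.INTER_CUBIC)
cv2.imwrite("pics/ab3.png",np.hstack([a,b]))
```

```text
[475.54148194 341.02430753 163.1396132 ] [141.51900995   0.57371409 136.75966588] [ 10.15510532  21.67525793 -50.98710125 130.233525   108.59706331
   9.05438361  -1.83359538] [-0.1812624  -0.47554415 -1.10002162] 39.21998033926966
```

View pics/ab3.png

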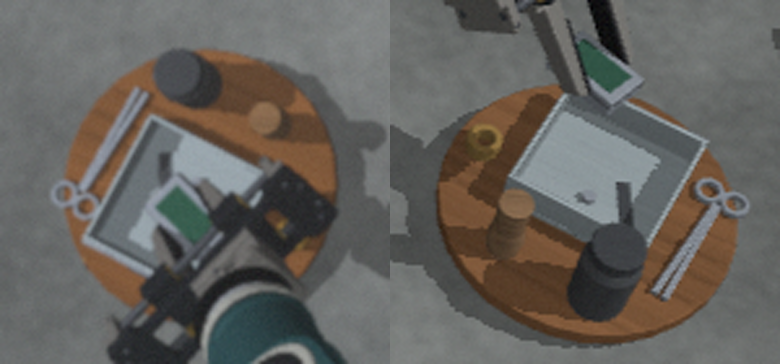

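Emit:
drive_tool([
  [[-0.02,0.07,0],[0,0,0],0.2],
  [[0,0.07,-0.1],[0,0,0],0.2],
  [[0,0.07,-0.15],[0,0,0],0.2],
  [[0,0,-0.15],[0,0,0],0.2],
  [[0,0,-0.15],[0,0,0],0.2],
])

```text
time_s: 5.4
eef_pos: [473.1, 367.0, 97.0]
tool_rot: [141.6, 0.7, 136.6]
ft_force: [0.8, -0.7, -1.1]
grip_width: 39.5
```

Run:
```python
from h import *
s=read_state();print(s["eef_pos"],s["tool_rot"],s["joint_positions"],s["ft_force"],s["grip_width"])
snap("scene","pics/s3.png");snap("top","pics/t3.png")
a=cv2.imread("pics/t3.png")[220:360,140:290];b=cv2.imread("pics/s3.png")[155:295,370:520]
a=cv2.resize(a,None,fx=2.6,fy=2.6,interpolation=cv2.INTER_CUBIC);b=cv2.resize(b,None,fx=2.6,fy=2.6,interpolation=cv2.INTER_CUBIC)
cv2.imwrite("pics/ab4.png",np.hstack([a,b]))
```

```text
[473.11087001 367.02210003  97.00355562] [141.57731542   0.72626907 136.59346219] [  9.05962328  37.14363832 -56.52352773 130.31793515 123.5102958
  25.06273289 -12.02315104] [ 0.83413688 -0.67101361 -1.09474531] 39.47328010041971
```

View pics/ab4.png

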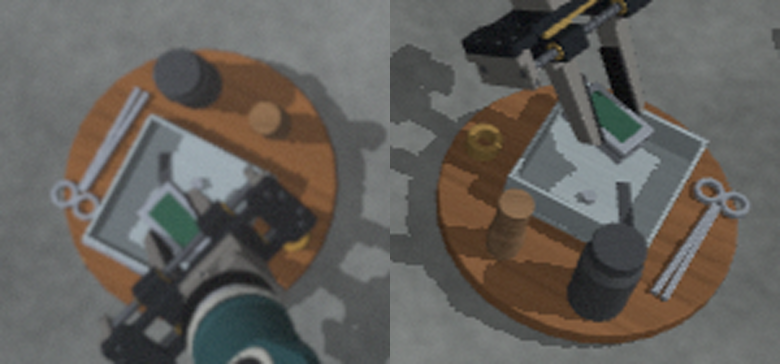

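Emit:
drive_tool([
  [[0,0,-0.12],[0,0,0],0.2],
  [[0,0,-0.12],[0,0,0],0.2],
  [[0,0,-0.1],[0,0,0],0.2],
  [[0,0,-0.06],[0,0,0],0.2],
  [[0,0,-0.03],[0,0,0],0.2],
])

```text
time_s: 6.0
eef_pos: [473.1, 366.4, 45.5]
tool_rot: [141.6, 0.7, 136.6]
ft_force: [-0.7, 0.6, -0.4]
grip_width: 39.2
```

Emit:
drive_tool([
  [[0,0,-0.012],[0,0,0],0.2],
  [[0,0,0],[0,0,0],0.45],
  [[0,0,0],[0,0,0],0.52],
  [[0,0,0],[0,0,0],0.52],
  [[0,0,0],[0,0,0],0.52],
])

```text
time_s: 6.5
eef_pos: [473.2, 366.1, 44.2]
tool_rot: [141.6, 0.6, 136.6]
ft_force: [0.1, -0.3, 0.5]
grip_width: 47.8
```

Run:
```python
from h import *
s=read_state();print(s["eef_pos"],s["tool_rot"],s["joint_positions"],s["ft_force"],s["grip_width"])
snap("scene","pics/s3.png");snap("top","pics/t3.png")
a=cv2.imread("pics/t3.png")[220:360,140:290];b=cv2.imread("pics/s3.png")[155:295,370:520]
a=cv2.resize(a,None,fx=2.6,fy=2.6,interpolation=cv2.INTER_CUBIC);b=cv2.resize(b,None,fx=2.6,fy=2.6,interpolation=cv2.INTER_CUBIC)
cv2.imwrite("pics/ab5.png",np.hstack([a,b]))
```

```text
[473.16805845 366.13935494  44.21806711] [141.58491576   0.61302074 136.60624194] [  8.65000881  46.97909939 -56.14906554 130.74951256 132.64380833
  32.80438566 -15.4629396 ] [ 0.14112917 -0.29865221  0.45417604] 47.78263729432896
```

View pics/ab5.png

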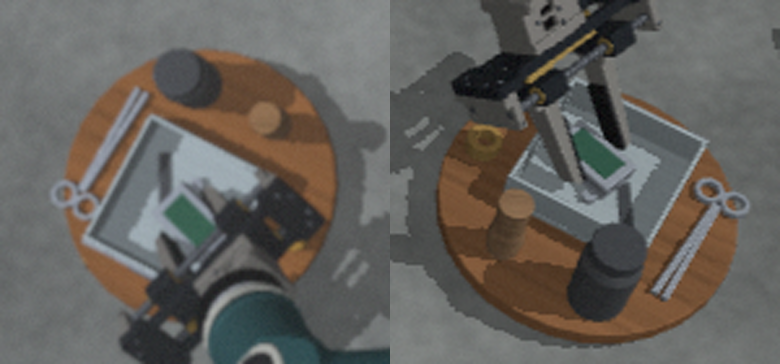

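Emit:
drive_tool([
  [[0,0,0.1],[0,0,0],0.52],
  [[0,0,0.2],[0,0,0],0.52],
  [[0,0,0.3],[0,0,0],0.52],
  [[0,0,0.3],[0,0,0],0.52],
  [[0,0,0.3],[0,0,0],0.4],
])

```text
time_s: 7.1
eef_pos: [473.1, 364.4, 170.6]
tool_rot: [142.0, 1.0, 136.6]
ft_force: [0.0, -0.7, -0.6]
grip_width: 41.9
```

Run:
```python
from h import *
s=read_state();print(s["eef_pos"],s["tool_rot"],s["joint_positions"],s["ft_force"],s["grip_width"])
snap("scene","pics/s3.png");snap("top","pics/t3.png")
a=cv2.imread("pics/t3.png")[220:360,140:290];b=cv2.imread("pics/s3.png")[155:295,370:520]
a=cv2.resize(a,None,fx=2.6,fy=2.6,interpolation=cv2.INTER_CUBIC);b=cv2.resize(b,None,fx=2.6,fy=2.6,interpolation=cv2.INTER_CUBIC)
cv2.imwrite("pics/ab6.png",np.hstack([a,b]))
```

```text
[473.06918373 364.38223825 170.63533188] [141.99132456   0.95531497 136.61915971] [  6.69610939  21.57898666 -51.13772345 128.45571869  96.1585062
  11.29253458   7.98983371] [ 0.02235056 -0.65908741 -0.64314332] 41.88594964872461
```

View pics/ab6.png

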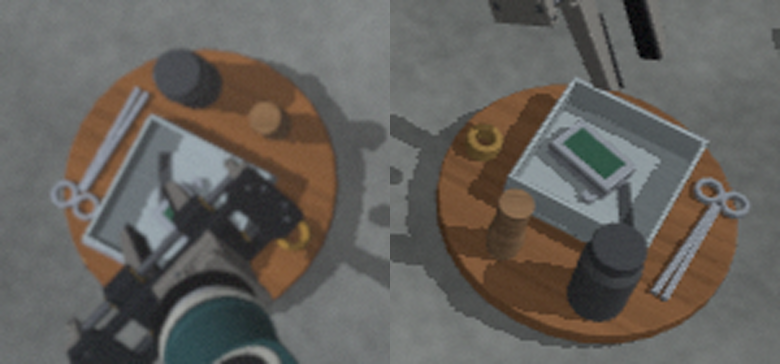

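Emit:
drive_tool([
  [[0,-0.1,0.1],[0,0,-0.06],0.3],
  [[0.05,-0.25,0.1],[0,0,-0.06],0.1],
  [[0.1,-0.3,0.05],[0,0,-0.06],0],
  [[0.1,-0.3,0],[0,0,-0.06],0],
  [[0.1,-0.3,0],[0,0,-0.06],0],
])

```text
time_s: 7.7
eef_pos: [513.9, 211.4, 195.6]
tool_rot: [142.4, 0.8, 109.4]
ft_force: [0.5, 0.7, 0.0]
grip_width: 0.8
```

Run:
```python
from h import *
s=read_state();print(s["eef_pos"],s["tool_rot"],s["joint_positions"],s["ft_force"],s["grip_width"])
```

```text
[513.94353591 211.35198344 195.56554255] [142.37208238   0.84402965 109.37987021] [ 14.54163055  11.36918364 -47.24241235 132.43355036  82.87594345
  15.14519331   2.86595096] [0.52576639 0.69845946 0.00562466] 0.8056735921992497
```

Emit:
drive_tool([
  [[0.05,-0.23,0],[0.002,0.006,-0.05],0],
  [[0.05,-0.23,0],[0.002,0.006,-0.05],0],
  [[0.05,-0.23,0.01],[0,0.006,-0.05],0],
  [[0.05,-0.23,0],[0,0.006,-0.05],0],
  [[0.03,-0.2,0],[0,0.006,-0.05],0],
])

```text
time_s: 8.2
eef_pos: [541.4, 76.7, 196.3]
tool_rot: [145.0, 0.1, 86.8]
ft_force: [-0.1, -0.0, 0.3]
grip_width: 0.2
```

Run:
```python
from h import *
s=read_state();print(s["eef_pos"],s["tool_rot"],s["joint_positions"],s["ft_force"],s["grip_width"])
```

```text
[541.38344377  76.73975721 196.2763402 ] [1.44999503e+02 1.40616648e-01 8.68449585e+01] [ 21.73441141  10.14972597 -43.3042175  131.15085444  69.14489761
  21.00053383   5.94808802] [-0.07792856 -0.04439926  0.31869028] 0.15837106348743668
```

Emit:
drive_tool([
  [[0.18,0,-0.03],[0,0,0],0],
  [[0.2,0,-0.04],[0,0,0],0],
  [[0.2,0,-0.03],[0,0,0],0],
  [[0.16,0,-0.06],[0,0,0],0],
  [[0,0,-0.06],[0,0,0],0],
])

```text
time_s: 8.7
eef_pos: [632.3, 78.2, 169.5]
tool_rot: [144.9, 0.0, 87.0]
ft_force: [-1.3, -0.4, -0.2]
grip_width: 0.5
```

Run:
```python
from h import *
s=read_state();print(s["eef_pos"],s["tool_rot"],s["joint_positions"],s["ft_force"])
snap("scene","pics/s4.png")
crop("pics/s4.png","pics/s4c.png",100,120,360,300,3)
```

```text
[632.3079386   78.1566786  169.47984058] [1.44916977e+02 3.52885852e-02 8.69865696e+01] [ 17.81643379  22.06552669 -38.81776102 121.79976988  78.59061208
  24.18288536   2.34644914] [-1.2526114  -0.40993512 -0.24934949]
```

View pics/s4c.png

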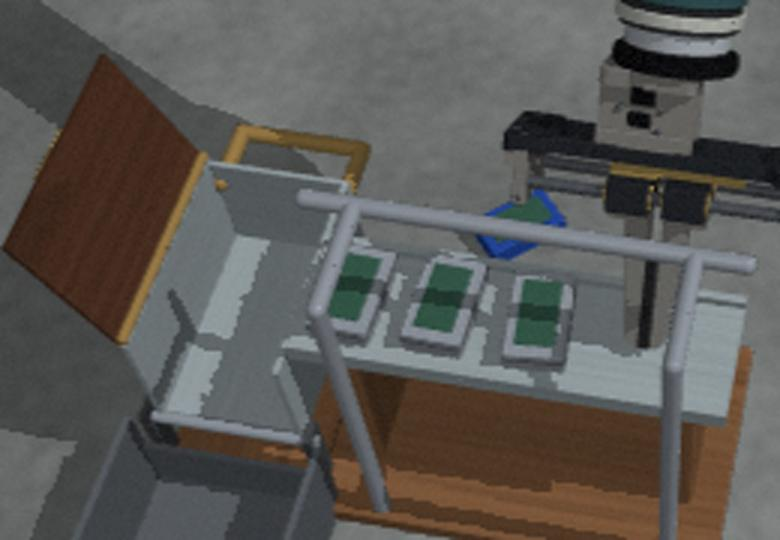

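Emit:
drive_tool([
  [[-0.008,-0.14,0.012],[0,0,0],0],
  [[-0.008,-0.14,0],[0,0,0],0],
  [[-0.008,-0.14,0],[0,0,0],0],
  [[-0.008,-0.14,0],[0,0,0],0],
  [[-0.008,-0.14,0],[0,0,0],0],
])

```text
time_s: 9.25
eef_pos: [624.8, -5.4, 171.5]
tool_rot: [145.0, 0.1, 87.1]
ft_force: [0.1, -0.4, 0.5]
grip_width: 0.4
```

Run:
```python
from h import *
s=read_state();print(s["eef_pos"],s["tool_rot"],s["joint_positions"],s["ft_force"])
snap("scene","pics/s4.png")
crop("pics/s4.png","pics/s4c.png",100,120,360,300,3)
```

```text
[624.79480174  -5.41605091 171.4685696 ] [1.44974863e+02 7.62662082e-02 8.71478467e+01] [ 27.68363424  19.90287    -37.39660184 123.78475295  75.45715212
  16.58672459  13.24989245] [ 0.09086174 -0.44253337  0.4757092 ]
```

View pics/s4c.png

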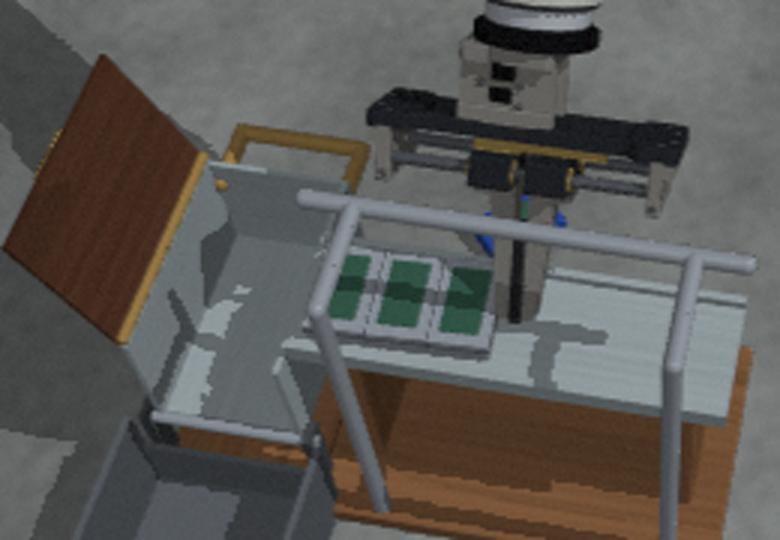

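Emit:
drive_tool([
  [[-0.007,-0.12,0],[0,0,0],0],
  [[-0.007,-0.12,0],[0,0,0],0],
  [[-0.007,-0.12,0],[0,0,0],0],
  [[-0.007,-0.12,0],[0,0,0],0],
  [[-0.007,-0.12,0],[0,0,0],0],
])

```text
time_s: 9.8
eef_pos: [620.8, -76.8, 171.7]
tool_rot: [145.0, 0.1, 87.2]
ft_force: [-0.7, 0.9, 0.0]
grip_width: 0.4
```

Run:
```python
from h import *
s=read_state();print(s["eef_pos"],s["tool_rot"],s["joint_positions"],s["ft_force"])
snap("scene","pics/s4.png")
crop("pics/s4.png","pics/s4c.png",100,120,360,300,3)
```

```text
[620.8171536  -76.78783676 171.74735071] [1.44968005e+02 6.25929645e-02 8.71521524e+01] [ 39.02454302  20.5811527  -39.74304221 123.52541346  69.09763909
  12.46913117  27.55534311] [-0.69493704  0.93960806  0.02245039]
```

View pics/s4c.png

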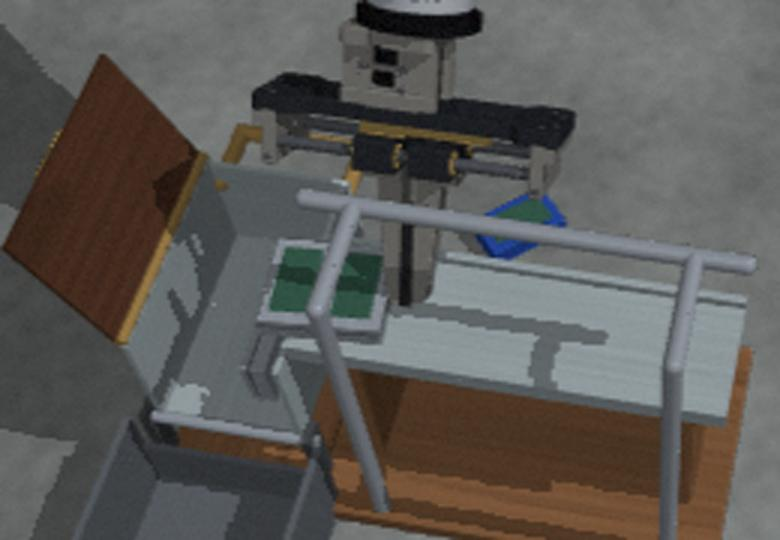

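Emit:
drive_tool([
  [[-0.007,-0.11,0],[0,0,0],0],
  [[-0.007,-0.11,0],[0,0,0],0],
  [[-0.007,-0.11,0],[0,0,0],0],
  [[-0.003,-0.05,0],[0,0,0],0],
  [[0,0,0],[0,0,0],0],
])

```text
time_s: 10.35
eef_pos: [618.3, -123.2, 172.2]
tool_rot: [144.9, 0.0, 87.0]
ft_force: [-0.7, 0.8, 0.9]
grip_width: 0.5
```

Run:
```python
from h import *
s=read_state();print(s["eef_pos"],s["tool_rot"],s["joint_positions"],s["ft_force"])
snap("scene","pics/s4.png")
crop("pics/s4.png","pics/s4c.png",100,120,360,300,3)
```

```text
[ 618.29266508 -123.23072353  172.16394475] [1.44928748e+02 3.23220982e-02 8.69993999e+01] [ 48.51024564  22.55117085 -44.27923103 122.46774219  64.11473068
  11.91496528  38.26292549] [-0.69075515  0.76298686  0.85239737]
```

View pics/s4c.png

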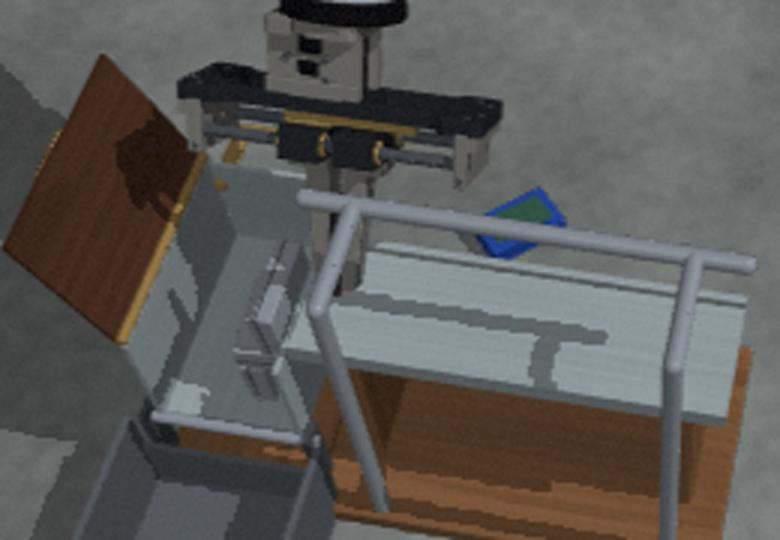

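Run:
```python
from h import *
snap("scene","pics/s4.png");snap("top","pics/t4.png")
b=cv2.imread("pics/s4.png")[170:280,140:240];a=cv2.imread("pics/t4.png")[200:310,400:500]
cv2.imwrite("pics/ab7.png",cv2.resize(np.hstack([a,b]),None,fx=4,fy=4,interpolation=cv2.INTER_CUBIC))
```

```text
(no output)
```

View pics/ab7.png

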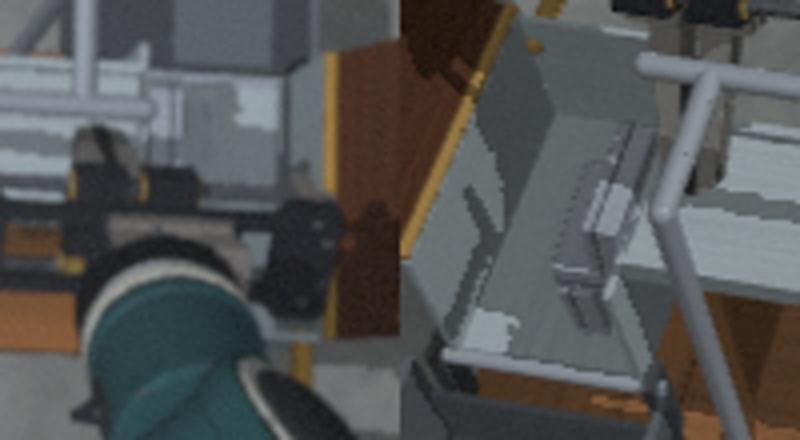

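Emit:
drive_tool([
  [[0.005,0.15,0.02],[0,0,0],0],
  [[-0.05,0.15,0.05],[0,0,0],0],
  [[-0.2,0.1,0.06],[0,0,0],0],
  [[-0.35,0,0.03],[0,0,0],0],
  [[-0.38,0,0.15],[0,0,0],0],
])

```text
time_s: 11.0
eef_pos: [526.2, -73.2, 199.3]
tool_rot: [145.0, -0.1, 87.3]
ft_force: [-0.1, -1.2, 0.9]
grip_width: 0.5
```

Run:
```python
from h import *
s=read_state();print(s["eef_pos"],s["tool_rot"],s["joint_positions"],s["ft_force"])
snap("scene","pics/s4.png");snap("top","pics/t4.png")
b=cv2.imread("pics/s4.png")[170:280,140:240];a=cv2.imread("pics/t4.png")[200:310,400:500]
cv2.imwrite("pics/ab7.png",cv2.resize(np.hstack([a,b]),None,fx=4,fy=4,interpolation=cv2.INTER_CUBIC))
```

```text
[526.19406163 -73.22359719 199.2670725 ] [ 1.44973120e+02 -8.01408709e-02  8.72620492e+01] [ 63.6266027   11.20718746 -61.10378663 132.66325916  50.57532124
  10.11816529  45.6849948 ] [-0.10082641 -1.22083319  0.86036011]
```

View pics/ab7.png

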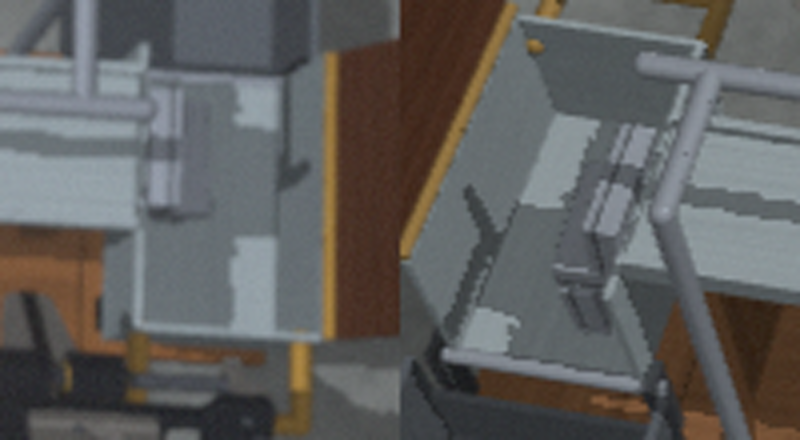

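Run:
```python
from h import *
for z in(80,100,120,140,150,156,162,170):
    print(z,ray("top",400+178/4,200+212/4,z).round(1)[:2],ray("scene",140+222/4,170+125/4,z).round(1)[:2],ray("top",400+150/4,200+210/4,z).round(1)[:2],ray("scene",140+252/4,170+130/4,z).round(1)[:2])
crop("pics/s4.png","pics/s4c.png",165,190,215,260,11)
crop("pics/t4.png","pics/t4c.png",430,210,470,260,12)
```

```text
80 [ 589.3 -192.2] [ 521.  -201.2] [ 590.5 -175.8] [ 522.4 -183.9]
100 [ 586.7 -187.2] [ 534.9 -193.5] [ 587.9 -171. ] [ 536.2 -176.6]
120 [ 584.1 -182.1] [ 548.7 -185.8] [ 585.2 -166.2] [ 550.  -169.3]
140 [ 581.4 -177. ] [ 562.6 -178.1] [ 582.5 -161.4] [ 563.8 -162. ]
150 [ 580.1 -174.5] [ 569.5 -174.3] [ 581.2 -159.1] [ 570.8 -158.3]
156 [ 579.3 -172.9] [ 573.7 -172. ] [ 580.4 -157.6] [ 574.9 -156.2]
162 [ 578.5 -171.4] [ 577.8 -169.7] [ 579.6 -156.2] [ 579. -154.]
170 [ 577.5 -169.4] [ 583.4 -166.6] [ 578.5 -154.3] [ 584.6 -151. ]
```

View pics/s4c.png

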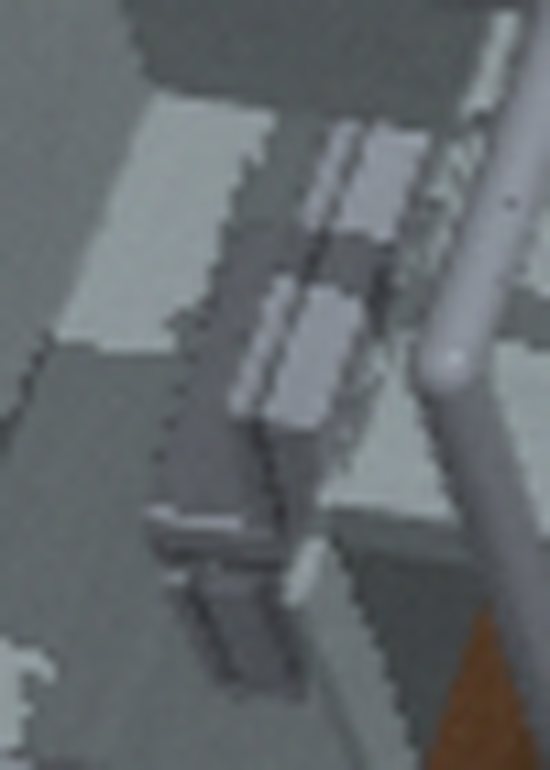

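View pics/t4c.png

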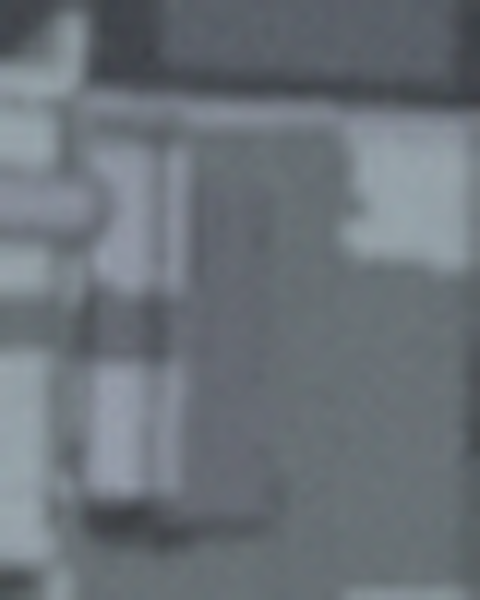

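Run:
```python
from h import *
from scipy.spatial.transform import Rotation as R
s=read_state();Rc=R.from_euler("xyz",s["tool_rot"],degrees=True)
t=np.radians(-3.3);ex=np.array([np.cos(t),np.sin(t),0]);ey=np.array([-np.sin(t),np.cos(t),0]);ez=np.array([0,0,1.])
for L in(0,20):
    l=np.radians(L);z=np.sin(l)*ey-np.cos(l)*ez;Rt=R.from_matrix(np.c_[ex,np.cross(z,ex),z])
    v=(Rt*Rc.inv()).as_rotvec(degrees=True);print(L,v.round(1),np.linalg.norm(v),(v/90).round(4),Rt.as_euler("xyz",degrees=True))
```

```text
0 [ 29.   26.  -86.9] 95.24604207301874 [ 0.3225  0.2894 -0.9655] [180.    0.   -3.3]
20 [ 45.4  40.6 -82.3] 102.37761202193703 [ 0.5041  0.4511 -0.9145] [-160.     0.    -3.3]
```

Emit:
drive_tool([
  [[-0.03,-0.05,0.12],[0.0336,0.0301,-0.061],0],
  [[-0.03,-0.05,0.2],[0.0336,0.0301,-0.061],0],
  [[-0.03,-0.05,0.25],[0.0336,0.0301,-0.061],0],
  [[0,-0.05,0.25],[0.0336,0.0301,-0.061],0],
  [[0,-0.05,0.25],[0.0336,0.0301,-0.061],0],
])

```text
time_s: 11.6
eef_pos: [519.5, -105.4, 331.0]
tool_rot: [162.2, -10.6, 57.4]
ft_force: [2.0, -1.3, -0.3]
grip_width: 0.5
```

Run:
```python
from h import *
s=read_state();print(s["eef_pos"],s["tool_rot"],s["joint_positions"],s["ft_force"])
```

```text
[ 519.477203   -105.40327429  331.04989371] [162.23931415 -10.59667818  57.39644042] [ 92.67171274   8.96986192 -86.94111683 112.1688647   10.0243766
  47.04789137  57.60479583] [ 1.99537136 -1.32715397 -0.32178506]
```

Emit:
drive_tool([
  [[0,-0.06,0.02],[0.0336,0.0301,-0.061],0],
  [[0,-0.06,0],[0.0336,0.0301,-0.061],0],
  [[0,-0.06,0],[0.0336,0.0301,-0.061],0],
  [[0.05,-0.06,0],[0.0336,0.0301,-0.061],0],
  [[0.05,-0.06,0],[0.0336,0.0301,-0.061],0],
])

```text
time_s: 12.1
eef_pos: [532.3, -141.7, 331.2]
tool_rot: [-177.4, -10.3, 25.9]
ft_force: [0.0, 0.2, 0.4]
grip_width: 0.6
```

Run:
```python
from h import *
s=read_state();print(s["eef_pos"],s["tool_rot"],s["joint_positions"],s["ft_force"])
```

```text
[ 532.28155465 -141.71332925  331.23914746] [-177.37381547  -10.34895532   25.8790178 ] [ 69.89004944  20.05637259 -65.58878829  99.36190694  11.49507436
  64.97303635  28.74504125] [0.00636105 0.1937148  0.43723895]
```

Emit:
drive_tool([
  [[0.12,-0.06,0],[0.0336,0.0301,-0.061],0],
  [[0.13,-0.06,0],[0.0336,0.0301,-0.061],0],
  [[0.13,-0.06,0],[0.0336,0.0301,-0.061],0],
  [[0.13,-0.06,0],[0.0336,0.0301,-0.061],0],
  [[0.13,-0.06,0],[0.0336,0.0301,-0.061],0],
])

```text
time_s: 12.6
eef_pos: [609.7, -177.3, 330.0]
tool_rot: [-160.1, 0.0, -3.5]
ft_force: [0.3, -0.4, 0.2]
grip_width: 0.4
```

Run:
```python
from h import *
s=read_state();print(s["eef_pos"],s["tool_rot"],s["joint_positions"],s["ft_force"])
```

```text
[ 609.69212409 -177.28507999  330.04362477] [-1.60124921e+02  3.14165010e-02 -3.48579243e+00] [ 56.29798252  34.7562394  -53.25021005  80.01497327   7.50703601
  79.29775564   3.13882297] [ 0.32155503 -0.38653952  0.21680088]
```

Emit:
drive_tool([
  [[0,0.04,-0.2],[0,0,0],0],
  [[0,0.04,-0.3],[0,0,0],0],
  [[0,0.04,-0.35],[0,0,0],0],
  [[0,0.03,-0.25],[0,0,0],0],
  [[0,0.03,-0.15],[0,0,0],0],
])

```text
time_s: 13.1
eef_pos: [607.2, -155.2, 177.0]
tool_rot: [-160.2, 0.1, -3.2]
ft_force: [0.7, -0.1, 0.6]
grip_width: 0.2
```

Run:
```python
from h import *
s=read_state();print(s["eef_pos"],s["tool_rot"],s["joint_positions"],s["ft_force"])
snap("scene","pics/s5.png");snap("top","pics/t5.png")
b=cv2.imread("pics/s5.png")[130:280,90:240];a=cv2.imread("pics/t5.png")[170:320,390:540]
cv2.imwrite("pics/ab8.png",cv2.resize(np.hstack([a,b]),None,fx=2.6,fy=2.6,interpolation=cv2.INTER_CUBIC))
```

```text
[ 607.17953329 -155.19378523  176.98504145] [-1.60191517e+02  1.02743359e-01 -3.21953453e+00] [ 53.98551972  41.35497068 -49.91594382  91.00457769  12.10077956
  63.17646925   2.34969723] [ 0.74664171 -0.06013168  0.55335504]
```

View pics/ab8.png

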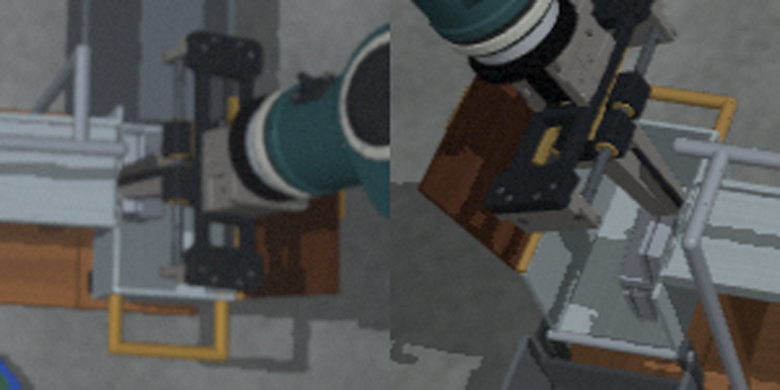

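Emit:
drive_tool([
  [[0,0,-0.025],[0,0,0],0],
  [[0,0,-0.025],[0,0,0],0],
  [[0,0,-0.025],[0,0,0],0],
  [[0,0,0],[0,0,0],0],
  [[0,0,0],[0,0,0],0],
])

```text
time_s: 13.7
eef_pos: [608.7, -156.3, 174.6]
tool_rot: [-160.1, -0.4, -3.3]
ft_force: [0.4, 0.6, 5.5]
grip_width: 0.3
```

Emit:
drive_tool([
  [[0,-0.04,0],[0,0,0],0],
  [[0,-0.06,0],[0,0,0],0],
  [[0,-0.08,0],[0,0,0],0],
  [[0,-0.1,0],[0,0,0],0],
  [[0,-0.1,0],[0,0,0],0],
])

```text
time_s: 14.2
eef_pos: [607.5, -203.3, 172.5]
tool_rot: [-160.1, -0.2, -3.3]
ft_force: [0.7, 0.8, -1.0]
grip_width: 0.4
```

Run:
```python
from h import *
s=read_state();print(s["eef_pos"],s["tool_rot"],s["ft_force"])
snap("scene","pics/s5.png");snap("top","pics/t5.png")
b=cv2.imread("pics/s5.png")[130:280,90:240];a=cv2.imread("pics/t5.png")[170:320,390:540]
cv2.imwrite("pics/ab9.png",cv2.resize(np.hstack([a,b]),None,fx=2.6,fy=2.6,interpolation=cv2.INTER_CUBIC))
```

```text
[ 607.46135607 -203.33703111  172.45925676] [-160.08676107   -0.24061612   -3.32348663] [ 0.73793122  0.77308206 -0.95606889]
```

View pics/ab9.png

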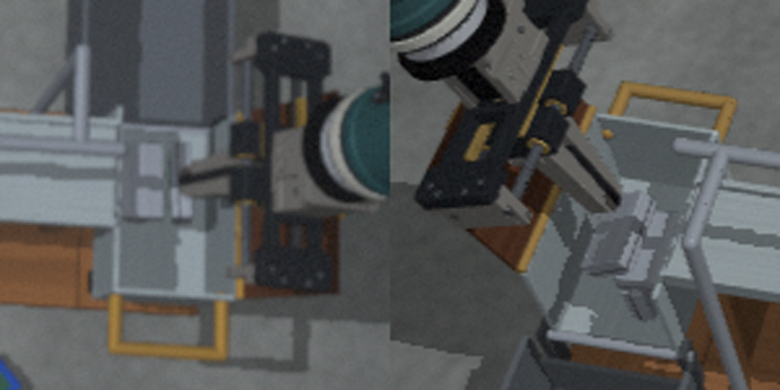

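Emit:
drive_tool([
  [[0,-0.08,0.1],[0,0,0],0],
  [[0,-0.15,0.25],[0,0,0],0],
  [[0,-0.2,0.3],[0,0,0],0],
  [[0,-0.2,0.3],[0,0,0],0],
  [[0,-0.25,0.2],[0,0,0],0],
])

```text
time_s: 14.8
eef_pos: [608.4, -307.2, 315.1]
tool_rot: [-160.1, -0.5, -3.2]
ft_force: [1.3, 0.9, -0.1]
grip_width: 0.6
```

Run:
```python
from h import *
s=read_state();print(s["eef_pos"],s["tool_rot"],s["joint_positions"],s["ft_force"])
snap("scene","pics/s5.png");snap("top","pics/t5.png")
b=cv2.imread("pics/s5.png")[160:270,130:240];a=cv2.imread("pics/t5.png")[200:310,410:520]
cv2.imwrite("pics/ab10.png",cv2.resize(np.hstack([a,b]),None,fx=3.6,fy=3.6,interpolation=cv2.INTER_CUBIC))
```

```text
[ 608.36247544 -307.1530485   315.08106626] [-160.07730958   -0.45633728   -3.16289748] [ 60.10208734  41.11159172 -50.18658437  70.80150135  10.93313564
  84.77018032  12.23199648] [ 1.28918449  0.85393338 -0.08610147]
```

View pics/ab10.png

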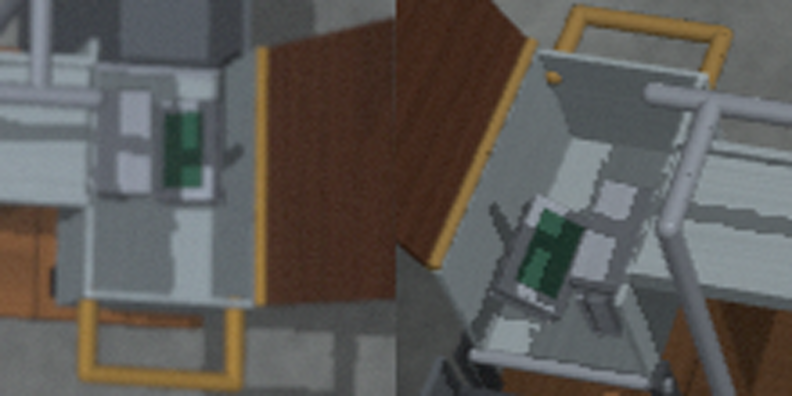

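Emit:
drive_tool([
  [[-0.05,-0.1,0],[0,0,0],0],
  [[-0.06,-0.12,-0.1],[0,0,0],0],
  [[-0.06,0,-0.2],[0,0,0],0],
  [[0,0,-0.3],[0,0,0],0],
  [[0,0,-0.24],[0,0,0],0],
])

```text
time_s: 15.4
eef_pos: [584.9, -334.1, 206.2]
tool_rot: [-160.0, -0.0, -3.3]
ft_force: [-0.0, 0.4, -0.5]
grip_width: 0.4
```

Run:
```python
from h import *
s=read_state();print(s["eef_pos"],s["tool_rot"],s["joint_positions"],s["ft_force"])
snap("scene","pics/s5.png");snap("top","pics/t5.png")
b=cv2.imread("pics/s5.png")[120:270,70:220];a=cv2.imread("pics/t5.png")[170:320,420:570]
cv2.imwrite("pics/ab11.png",cv2.resize(np.hstack([a,b]),None,fx=2.6,fy=2.6,interpolation=cv2.INTER_CUBIC))
```

```text
[ 584.9306934  -334.11293241  206.15437603] [-1.59978044e+02 -3.24623006e-02 -3.27545910e+00] [ 62.96209122  45.63507528 -48.10139236  77.94159257  13.77034073
  75.60565123  15.34717828] [-1.39292663e-04  3.94392342e-01 -4.56746315e-01]
```

View pics/ab11.png

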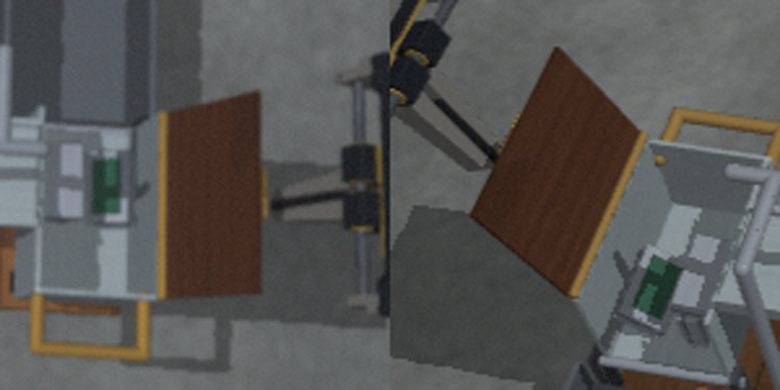

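Emit:
drive_tool([
  [[0.02,0.2,0.05],[0,0,0],0],
  [[0,0.2,0.07],[0,0,0],0],
  [[0,0.2,0.07],[0,0,0],0],
  [[0,0.2,0.03],[0,0,0],0],
  [[0,0.2,-0.02],[0,0,0],0],
])

```text
time_s: 16.0
eef_pos: [589.7, -213.7, 234.9]
tool_rot: [-160.2, -0.3, -3.3]
ft_force: [1.6, -5.5, -8.6]
grip_width: 0.7
```

Run:
```python
from h import *
s=read_state();print(s["eef_pos"],s["tool_rot"],s["joint_positions"],s["ft_force"])
snap("scene","pics/s5.png");snap("top","pics/t5.png")
b=cv2.imread("pics/s5.png")[120:270,70:220];a=cv2.imread("pics/t5.png")[170:320,400:550]
cv2.imwrite("pics/ab12.png",cv2.resize(np.hstack([a,b]),None,fx=2.6,fy=2.6,interpolation=cv2.INTER_CUBIC))
```

```text
[ 589.65781225 -213.72808796  234.89092774] [-160.23053733   -0.33081272   -3.28094294] [ 59.6278161   38.83512959 -51.47724127  86.85020067  10.52987341
  70.60172302   7.20673491] [ 1.59760416 -5.45483516 -8.58321585]
```

View pics/ab12.png

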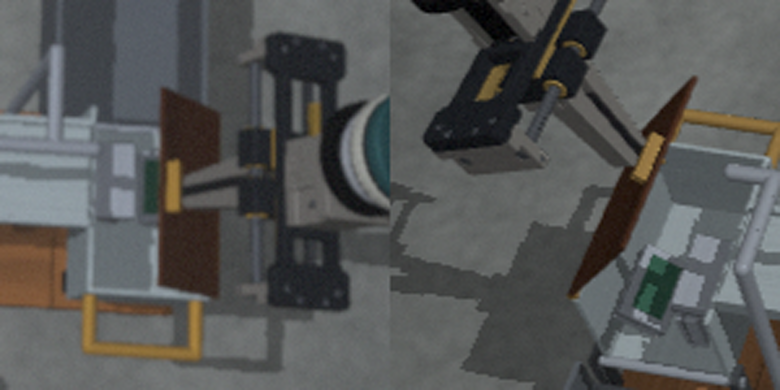

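Emit:
drive_tool([
  [[0,0,-0.1],[0,0,0],0],
  [[0,0.05,-0.12],[0,0,0],0],
  [[0,0.05,-0.12],[0,0,0],0],
  [[0,0.04,-0.1],[0,0,0],0],
  [[0,0.02,-0.05],[0,0,0],0],
])

```text
time_s: 16.6
eef_pos: [588.8, -193.8, 173.1]
tool_rot: [-160.0, -0.1, -3.2]
ft_force: [-0.4, 0.4, -0.0]
grip_width: 0.6
```

Run:
```python
from h import *
s=read_state();print(s["eef_pos"],s["tool_rot"],s["ft_force"])
snap("scene","pics/s5.png");snap("top","pics/t5.png")
b=cv2.imread("pics/s5.png")[120:270,70:220];a=cv2.imread("pics/t5.png")[170:320,400:550]
cv2.imwrite("pics/ab13.png",cv2.resize(np.hstack([a,b]),None,fx=2.6,fy=2.6,interpolation=cv2.INTER_CUBIC))
```

```text
[ 588.75304383 -193.76571068  173.10557474] [-1.59956851e+02 -1.01997286e-01 -3.24372394e+00] [-0.36425964  0.44352752 -0.03524431]
```

View pics/ab13.png

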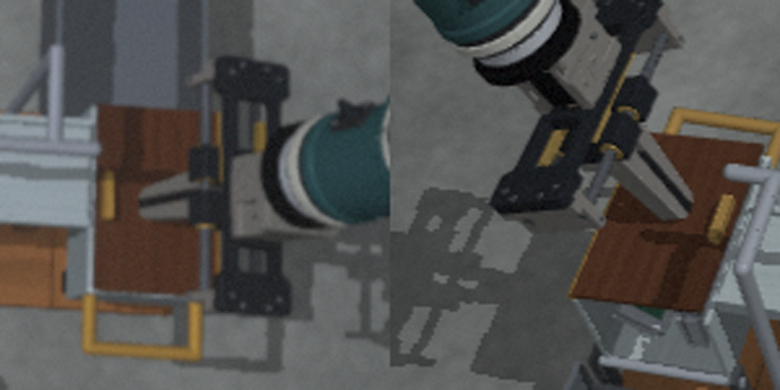

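Emit:
drive_tool([
  [[0,0.05,-0.03],[0,0,0],0],
  [[0,0.05,-0.03],[0,0,0],0],
  [[0,0,-0.03],[0,0,0],0],
  [[0,0,-0.02],[0,0,0],0],
  [[0,0,0],[0,0,0],0],
])

```text
time_s: 17.2
eef_pos: [590.5, -184.1, 168.2]
tool_rot: [-160.2, -0.4, -3.3]
ft_force: [-12.5, -6.5, 34.0]
grip_width: 0.5
```

Run:
```python
from h import *
s=read_state();print(s["eef_pos"],s["tool_rot"],s["ft_force"],s["joint_positions"])
```

```text
[ 590.468358   -184.06244736  168.15284295] [-160.20678037   -0.35983754   -3.34460009] [-12.48595931  -6.53222705  33.97997895] [ 57.26297102  41.55676482 -49.98662624  92.17352124  12.48758992
  62.55425295   5.05424157]
```

Emit:
drive_tool([
  [[0,0,0.1],[0,0,0],0],
  [[-0.1,0,0.2],[-0.0555,0.003,0],0],
  [[-0.25,-0.02,0.2],[-0.0555,0.003,0],0.35],
  [[-0.35,-0.03,0.1],[-0.0555,0.003,0],0.35],
  [[-0.36,-0.03,0],[-0.0555,0.003,0],0.35],
])

```text
time_s: 17.7
eef_pos: [462.7, -191.4, 235.8]
tool_rot: [179.7, -0.5, -3.1]
ft_force: [-0.1, 0.1, 0.3]
grip_width: 22.0
```

Run:
```python
from h import *
s=read_state();print(s["eef_pos"],s["tool_rot"],s["ft_force"],s["joint_positions"],s["grip_width"])
snap("scene","pics/s6.png");snap("top","pics/t6.png")
b=cv2.imread("pics/s6.png")[110:260,90:240];a=cv2.imread("pics/t6.png")[190:340,390:540]
cv2.imwrite("pics/ab14.png",cv2.resize(np.hstack([a,b]),None,fx=2.6,fy=2.6,interpolation=cv2.INTER_CUBIC))
```

```text
[ 462.74436055 -191.4087392   235.80454441] [179.69759328  -0.51205167  -3.09331833] [-0.11706123  0.13835788  0.30765626] [ 61.99478666  18.26086278 -51.33805717 109.0255508   16.69308152
  59.83888618   0.58628415] 21.96517526898908
```

View pics/ab14.png

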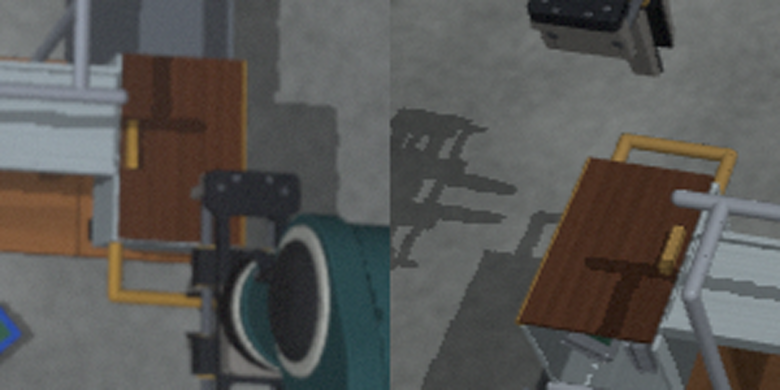

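Emit:
drive_tool([
  [[0.005,-0.01,-0.15],[0,0,0],0.35],
  [[0,0,-0.2],[0,0,0],0.35],
  [[0,0,-0.15],[0,0,0],0.35],
  [[0,0,0],[0,0,0],0.35],
  [[0,0,0],[0,0,0],0.35],
])

```text
time_s: 18.3
eef_pos: [463.6, -192.9, 174.2]
tool_rot: [-180.0, -0.3, -3.2]
ft_force: [0.2, 0.3, 0.2]
grip_width: 31.9
```

Run:
```python
from h import *
s=read_state();print(s["eef_pos"],s["tool_rot"],s["ft_force"],s["grip_width"])
snap("scene","pics/s6.png");snap("top","pics/t6.png")
b=cv2.imread("pics/s6.png")[110:260,90:240];a=cv2.imread("pics/t6.png")[190:340,390:540]
cv2.imwrite("pics/ab15.png",cv2.resize(np.hstack([a,b]),None,fx=2.6,fy=2.6,interpolation=cv2.INTER_CUBIC))
```

```text
[ 463.56318119 -192.87670222  174.20820743] [-179.98966561   -0.30630435   -3.15669623] [0.18053348 0.34773697 0.19894596] 31.92671545246392
```

View pics/ab15.png

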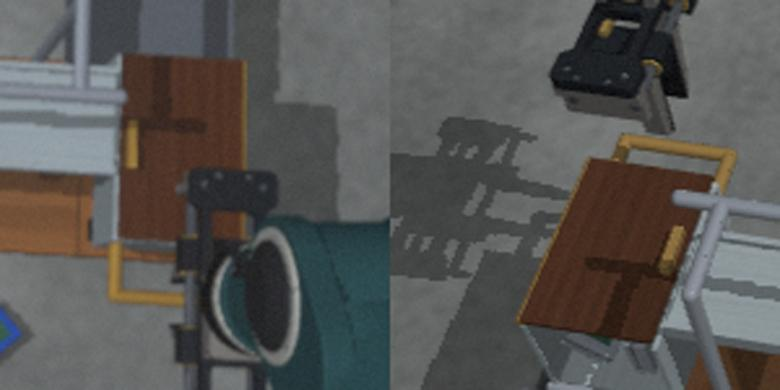

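Emit:
drive_tool([
  [[0,0,-0.15],[0,0,0],0.35],
  [[0,0,-0.2],[0,0,0],0.35],
  [[0,0,-0.12],[0,0,0],0.35],
  [[0,0,0],[0,0,0],0.35],
  [[0,0,0],[0,0,0],0.2],
])

```text
time_s: 18.9
eef_pos: [463.6, -193.3, 118.2]
tool_rot: [180.0, -0.3, -3.2]
ft_force: [0.3, 0.7, -0.5]
grip_width: 25.8
```

Run:
```python
from h import *
s=read_state();print(s["eef_pos"],s["tool_rot"],s["ft_force"],s["grip_width"])
snap("scene","pics/s6.png")
b=cv2.imread("pics/s6.png")[110:210,150:260]
cv2.imwrite("pics/ab15.png",cv2.resize(b,None,fx=5,fy=5,interpolation=cv2.INTER_CUBIC))
```

```text
[ 463.58580675 -193.27337303  118.16980624] [179.9580762   -0.33408599  -3.17498878] [ 0.2777781   0.69037939 -0.54557701] 25.829354241197155
```

View pics/ab15.png

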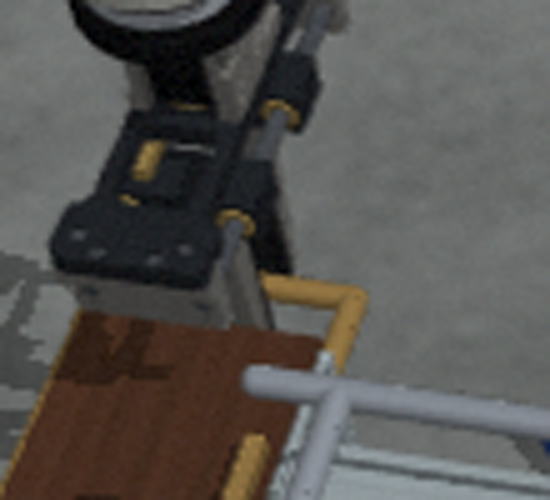

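Emit:
drive_tool([
  [[0,0,0],[0,0,0],0],
  [[0,0,0],[0,0,0],0],
  [[0,0,0],[0,0,0],0],
  [[0,0,0],[0,0,0],0],
  [[0,0,0],[0,0,0],0],
], grip_force=25)

```text
time_s: 19.45
eef_pos: [469.4, -193.7, 119.9]
tool_rot: [179.9, -1.1, -3.2]
ft_force: [13.0, 0.2, -8.5]
grip_width: 11.1
```

Emit:
drive_tool([
  [[0.045,0,0.01],[0,0,0],0],
  [[0.0625,-0.0035,0.1675],[0,0,0],0],
  [[0.079,-0.0045,0.161],[0,0,0],0],
  [[0.096,-0.0055,0.1525],[0,0,0],0],
  [[0.108,-0.006,0.142],[0,0,0],0],
], grip_force=30)

```text
time_s: 19.95
eef_pos: [509.4, -196.2, 194.2]
tool_rot: [179.9, -0.2, -3.2]
ft_force: [3.2, -0.8, -9.4]
grip_width: 11.1
```

Run:
```python
from h import *
s=read_state();print(s["eef_pos"],s["tool_rot"],s["ft_force"],s["grip_width"],s["joint_positions"])
snap("scene","pics/s7.png")
b=cv2.imread("pics/s7.png")[100:360,60:320]
cv2.imwrite("pics/s7c.png",cv2.resize(b,None,fx=2.2,fy=2.2,interpolation=cv2.INTER_CUBIC))
```

```text
[ 509.39355467 -196.16577475  194.22525415] [179.92377815  -0.21321857  -3.22756676] [ 3.18511719 -0.80773009 -9.38161272] 11.079457955795242 [ 55.02705759  26.01401887 -47.61441051 105.54960449  22.49681081
  58.07528507  -5.03564144]
```

View pics/s7c.png

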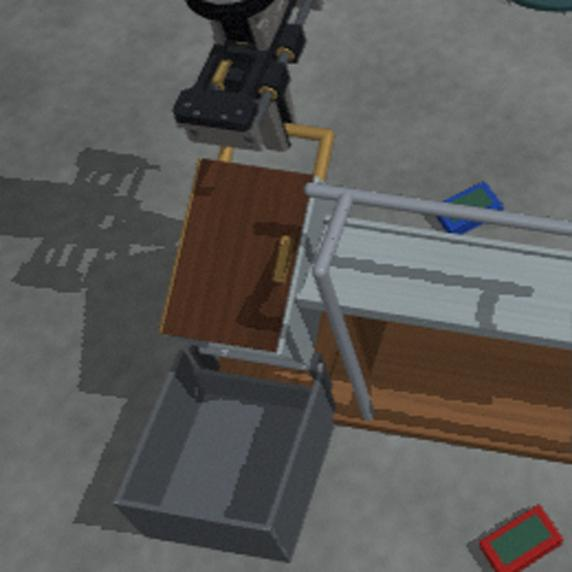

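Emit:
drive_tool([
  [[0.123,-0.007,0.13],[0,0,0],0],
  [[0.135,-0.008,0.1175],[0,0,0],0],
  [[0.147,-0.0085,0.103],[0,0,0],0],
  [[0.156,-0.009,0.0875],[0,0,0],0],
  [[0.164,-0.0095,0.0725],[0,0,0],0],
])

```text
time_s: 20.5
eef_pos: [595.5, -201.6, 256.6]
tool_rot: [179.8, -0.1, -3.2]
ft_force: [-3.2, -1.0, 2.4]
grip_width: 11.0
```

Run:
```python
from h import *
s=read_state();print(s["eef_pos"],s["tool_rot"],s["ft_force"],s["grip_width"],s["joint_positions"])
snap("scene","pics/s7.png")
b=cv2.imread("pics/s7.png")[100:360,60:320]
cv2.imwrite("pics/s7c.png",cv2.resize(b,None,fx=2.2,fy=2.2,interpolation=cv2.INTER_CUBIC))
```

```text
[ 595.51285094 -201.58027257  256.55260165] [ 1.79809914e+02 -1.00000114e-01 -3.24936032e+00] [-3.18044236 -0.95472647  2.39145695] 11.041854239590373 [ 48.34242803  30.45657458 -46.60675605  90.3191815   23.39673618
  69.24745326  -5.9374124 ]
```

View pics/s7c.png

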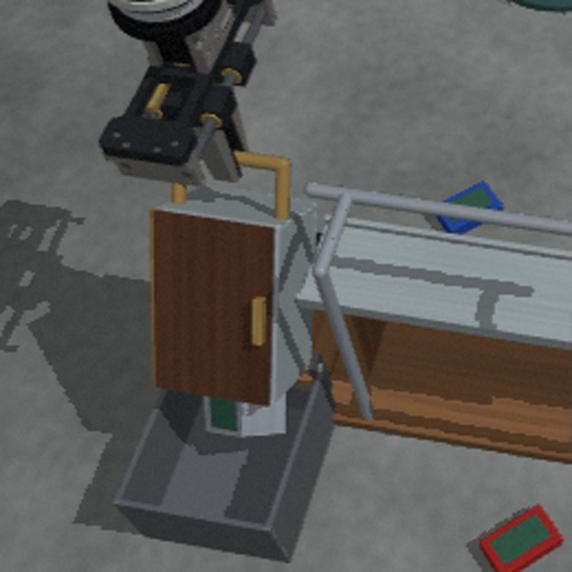

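Emit:
drive_tool([
  [[0.13,-0.007,0.045],[0,0,0],0],
  [[0.03,-0.002,0.01],[0,0,0],0],
  [[0,0,0],[0,0,0],0],
  [[0,0,0],[0,0,0],0],
  [[0,0,0],[0,0,0],0],
])

```text
time_s: 21.05
eef_pos: [615.6, -202.8, 262.7]
tool_rot: [179.8, -0.3, -3.2]
ft_force: [-3.3, -1.4, 5.6]
grip_width: 11.2
```

Run:
```python
from h import *
s=read_state();print(s["eef_pos"],s["tool_rot"],s["ft_force"],s["grip_width"])
snap("scene","pics/s7.png")
b=cv2.imread("pics/s7.png")[100:360,60:320]
cv2.imwrite("pics/s7c.png",cv2.resize(b,None,fx=2.2,fy=2.2,interpolation=cv2.INTER_CUBIC))
```

```text
[ 615.59126013 -202.79985105  262.68915897] [179.83341911  -0.30373192  -3.24040813] [-3.30519783 -1.4192557   5.61149935] 11.190438865921891
```

View pics/s7c.png

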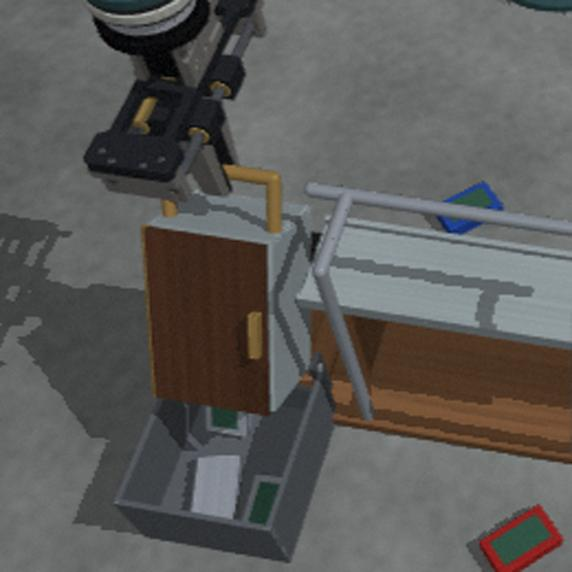

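Emit:
drive_tool([
  [[0,0,0],[0,0,0],0],
  [[0,0,0],[0,0,0],0],
  [[0,0,0],[0,0,0],0],
  [[0,0,0],[0,0,0],0],
  [[0,0,0],[0,0,0],0],
])

```text
time_s: 21.6
eef_pos: [615.5, -202.8, 262.7]
tool_rot: [179.8, -0.3, -3.2]
ft_force: [-2.2, -1.3, 6.0]
grip_width: 10.8
```

Run:
```python
from h import *
snap("scene","pics/s7.png");snap("top","pics/t7.png")
b=cv2.imread("pics/s7.png")[250:360,100:220];a=cv2.imread("pics/t7.png")[130:240,390:510]
cv2.imwrite("pics/s7c.png",cv2.resize(np.hstack([a,b]),None,fx=3.3,fy=3.3,interpolation=cv2.INTER_CUBIC))
```

```text
(no output)
```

View pics/s7c.png

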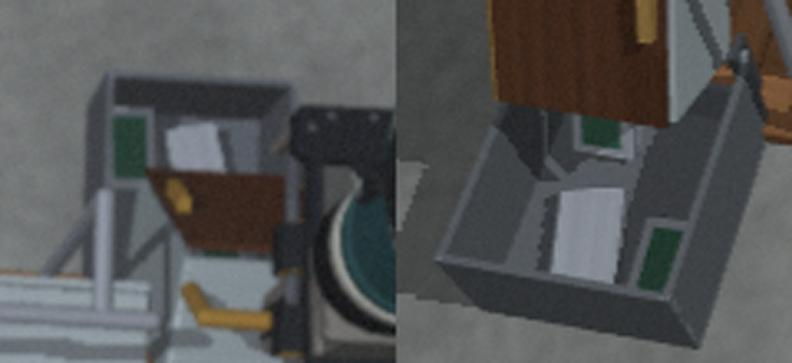

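Emit:
drive_tool([
  [[-0.06,0.0035,-0.02],[0,0,0],0],
  [[-0.085,0.005,-0.03],[0,0,0],0],
  [[-0.164,0.0095,-0.0725],[0,0,0],0],
  [[-0.156,0.009,-0.0875],[0,0,0],0],
  [[-0.147,0.0085,-0.103],[0,0,0],0],
])

```text
time_s: 22.2
eef_pos: [542.5, -198.2, 224.7]
tool_rot: [179.9, -0.5, -3.2]
ft_force: [2.4, -1.3, -0.1]
grip_width: 11.0
```

Run:
```python
from h import *
s=read_state();print(s["eef_pos"],s["tool_rot"],s["ft_force"],s["grip_width"])
snap("scene","pics/s7.png");snap("top","pics/t7.png")
b=cv2.imread("pics/s7.png")[240:360,100:220];a=cv2.imread("pics/t7.png")[130:250,390:510]
cv2.imwrite("pics/s7c.png",cv2.resize(np.hstack([a,b]),None,fx=3.3,fy=3.3,interpolation=cv2.INTER_CUBIC))
```

```text
[ 542.46099086 -198.16380736  224.65897442] [179.8532192   -0.45662087  -3.21957398] [ 2.3709625  -1.308998   -0.14446106] 10.958832149920852
```

View pics/s7c.png

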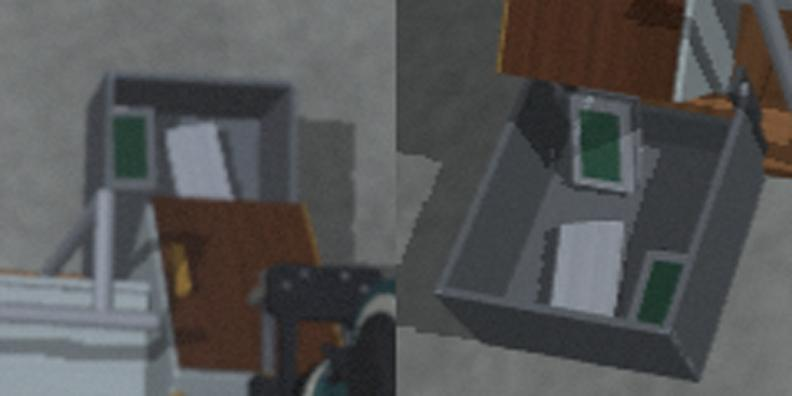

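Emit:
drive_tool([
  [[-0.135,0.008,-0.1175],[0,0,0],0],
  [[-0.123,0.007,-0.13],[0,0,0],0],
  [[-0.108,0.006,-0.142],[0,0,0],0],
  [[-0.048,0.003,-0.076],[0,0,0],0],
  [[0,0,0],[0,0,0],0],
])

```text
time_s: 22.8
eef_pos: [491.6, -194.8, 167.1]
tool_rot: [180.0, -0.1, -3.2]
ft_force: [-5.1, -0.2, 1.9]
grip_width: 10.7
```

Run:
```python
from h import *
s=read_state();print(s["eef_pos"],s["tool_rot"],s["ft_force"],s["grip_width"])
snap("scene","pics/s7.png");snap("top","pics/t7.png")
b=cv2.imread("pics/s7.png")[240:360,100:220];a=cv2.imread("pics/t7.png")[130:250,390:510]
cv2.imwrite("pics/s7c.png",cv2.resize(np.hstack([a,b]),None,fx=3.3,fy=3.3,interpolation=cv2.INTER_CUBIC))
```

```text
[ 491.55034915 -194.77300545  167.12966154] [ 1.79970299e+02 -9.23568905e-02 -3.21040742e+00] [-5.06909046 -0.19934325  1.86948672] 10.730214779086964
```

View pics/s7c.png

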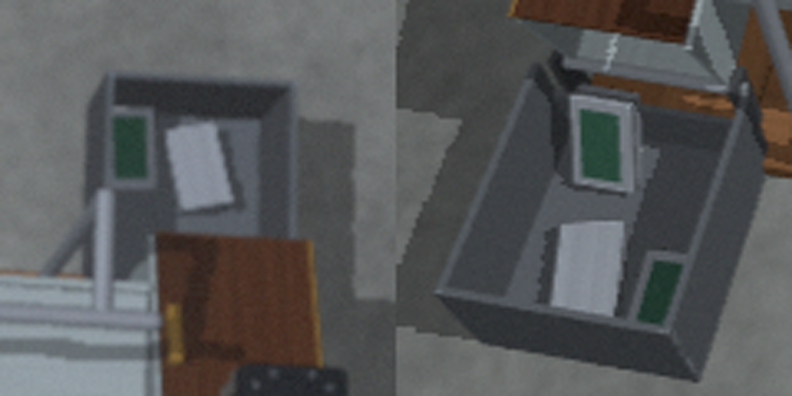

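Emit:
drive_tool([
  [[-0.048,0.003,-0.0765],[0,0,0],0],
  [[-0.079,0.0045,-0.161],[0,0,0],0],
  [[-0.04,0.0025,-0.1],[0,0,0],0],
  [[-0.022,0.001,-0.067],[0,0,0],0],
  [[0,0,-0.01],[0,0,0],0],
])

```text
time_s: 23.4
eef_pos: [469.1, -193.3, 117.4]
tool_rot: [180.0, -0.1, -3.2]
ft_force: [-7.8, -0.4, 1.9]
grip_width: 11.1
```

Run:
```python
from h import *
s=read_state();print(s["eef_pos"],s["tool_rot"],s["ft_force"],s["grip_width"])
```

```text
[ 469.11849143 -193.32194525  117.40869985] [ 1.79980019e+02 -8.61569776e-02 -3.19984013e+00] [-7.78766507 -0.44175538  1.86379818] 11.07118092102577
```

Emit:
drive_tool([
  [[0,0,0],[0,0,0],0.2],
  [[0,0,0],[0,0,0],0.33],
  [[0,0,0],[0,0,0],0.33],
  [[0,0,0.1],[0,0,0],0.33],
  [[0,0,0.25],[0,0,0],0.33],
])

```text
time_s: 23.9
eef_pos: [469.4, -192.7, 159.8]
tool_rot: [-179.9, -0.1, -3.2]
ft_force: [0.1, -0.6, 0.6]
grip_width: 30.3
```

Emit:
drive_tool([
  [[0,0,0.3],[0,0,0],0.33],
  [[-0.1,0,0.35],[0,0,0],0.33],
  [[-0.2,0.1,0.3],[0,0,0],0.33],
  [[-0.2,0.2,0.2],[0,0,0],0.33],
  [[-0.2,0.2,0],[0,0,0],0.33],
])

```text
time_s: 24.4
eef_pos: [388.2, -132.4, 301.6]
tool_rot: [179.8, -0.6, -3.1]
ft_force: [0.5, -0.7, 0.3]
grip_width: 30.3
```

Run:
```python
from h import *
s=read_state();print(s["eef_pos"],s["ft_force"],s["grip_width"])
snap("scene","pics/s8.png");snap("top","pics/t8.png")
b=cv2.imread("pics/s8.png")[130:360,90:320];a=cv2.imread("pics/t8.png")[130:360,360:590]
cv2.imwrite("pics/ab8z.png",cv2.resize(np.hstack([a,b]),None,fx=1.73,fy=1.73,interpolation=cv2.INTER_CUBIC))
b=cv2.imread("pics/s8.png")[165:295,370:520];a=cv2.imread("pics/t8.png")[220:350,140:290]
cv2.imwrite("pics/ab8y.png",cv2.resize(np.hstack([a,b]),None,fx=2.6,fy=2.6,interpolation=cv2.INTER_CUBIC))
```

```text
[ 388.15093814 -132.43386175  301.56889563] [ 0.51477222 -0.66035507  0.33293362] 30.306964248457536
```

View pics/ab8z.png

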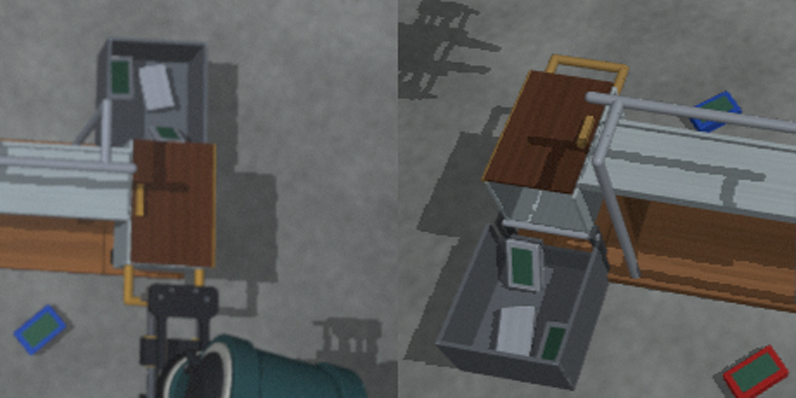

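View pics/ab8y.png

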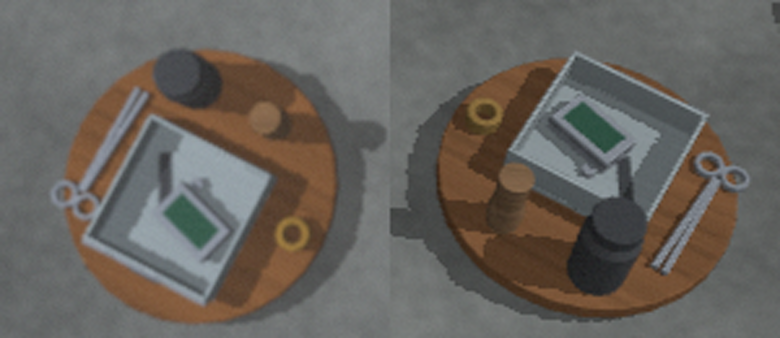

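Run:
```python
from h import *
T=lambda x,y:(360+x/1.73,130+y/1.73)
S=lambda x,y:(90+(x-398)/1.73,130+y/1.73)
crop("pics/t8.png","pics/t8a.png",425,190,495,300,7)
crop("pics/s8.png","pics/s8a.png",130,155,215,275,6)
for z in(166,170,174,178,185):print("tab",z,ray("top",*T(139,200),z).round(1),ray("scene",*S(586,131),z).round(1))
for z in(20,30,40,50):print("tin",z,ray("top",*T(167,135),z).round(1),ray("scene",*S(522,268),z).round(1))
print("tote corners scene z82",ray("scene",*S(438,345),82).round(1),ray("scene",*S(574,388),82).round(1))
```

```text
tab 166 [ 594.3 -162.   166. ] [ 590.6 -159.2  166. ]
tab 170 [ 593.7 -161.   170. ] [ 593.3 -157.7  170. ]
tab 174 [ 593.1 -160.   174. ] [ 596.  -156.2  174. ]
tab 178 [ 592.5 -159.   178. ] [ 598.8 -154.7  178. ]
tab 185 [ 591.5 -157.3  185. ] [ 603.5 -152.1  185. ]
tin 20 [ 712.  -242.5   20. ] [ 703.8 -241.4   20. ]
tin 30 [ 709.7 -239.6   30. ] [ 708.3 -237.3   30. ]
tin 40 [ 707.4 -236.8   40. ] [ 712.9 -233.3   40. ]
tin 50 [ 705.1 -233.9   50. ] [ 717.4 -229.3   50. ]
tote corners scene z82 [ 834.  -280.9   82. ] [ 863.8 -121.5   82. ]
```

View pics/t8a.png

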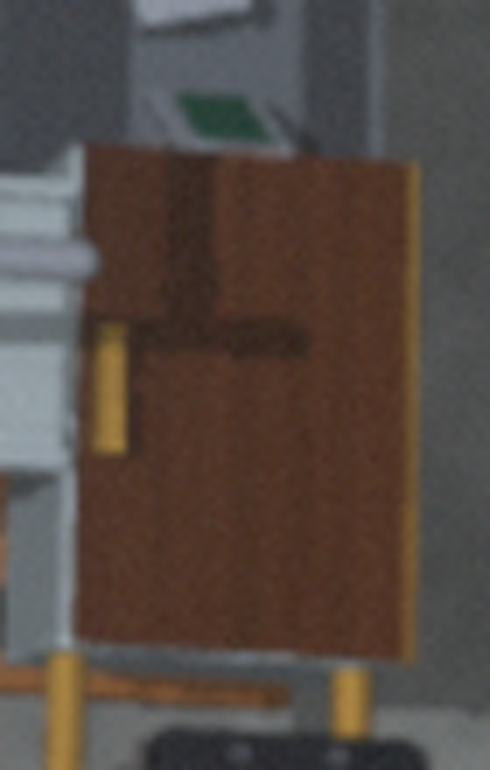

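View pics/s8a.png

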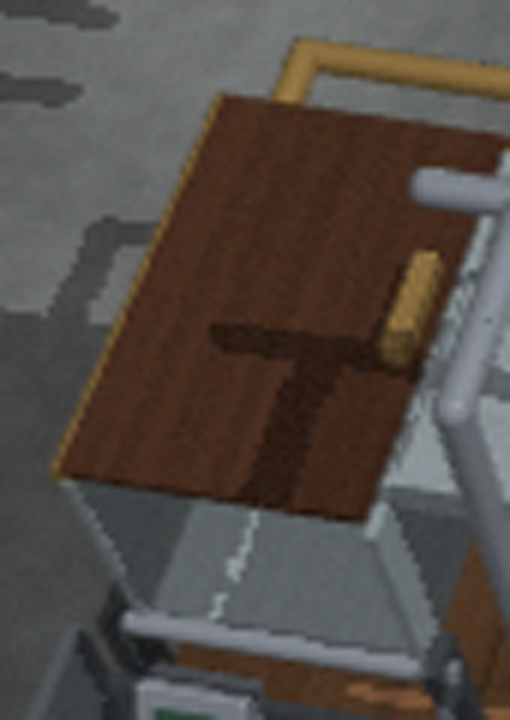

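Run:
```python
from rig import *
print(read_state()["time_s"]);print(job_done())
```

```text
24.5
the job is handed in; nothing more can be done
None
```

I finished the order and handed it in at 24.5 s of the 72 s allowed; no verdict is reported.

**What I did**
- **Leftover tin:** I picked the tin nearest the lane's end from under the rail with the tool leaning about 39°. I laid it on the fly box floor.
- **Sweep:** I pushed the other three over the edge into the trough with closed fingers.
- **Lid:** I pushed it shut from outside and pressed it down with about 34 N.
- **Tipping:** I raised the trough by its bar to about 0.98 rad, held it until the tins had poured, let it down level and released the bar.

**What went wrong on the way:** the three tins first stacked up against the trough's lane wall, with the top one about 9 mm above the deck. That would have blocked the lid, so I dragged the top tin down into the trough with a fingertip before closing it.

**Last checks**
- **Tins:** All three are in the tote and the trough looks empty. One leans against the wall under the spout; its centre measures about 31 mm above the shelf, well inside the walls.
- **Fly box tin:** It looks flat and well clear of the walls. It may lie partly over the dark strip and small fly drawn on the floor, whose heights I could not measure.
- **Jar, cork, forceps and nut:** They look unmoved in both views, judged by eye.
- **Lid:** Its tab measures about 170 mm high, where a shut lid should put it.
- **Trough:** At release the tool was at 117 mm, about where it gripped the level bar (118–120 mm).

**Disagreement between cameras:** the two views differed by about 3–9 mm. I averaged them or relied on contact where it mattered, so the lid check is good to about ±3 mm.

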